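# Swap the specimen mount on the viewing stage and hold the loupe in focus over it

### The arm

A 6-joint arm with a two-finger parallel gripper is mounted at the origin on a cart in front of the work surface, level with it; the furniture and walls round the work are solid. World frame = base frame: x ahead of the robot, y to its left, z up, the work surface at z = 0. Lengths are in m, angles in rad, forces in N, time in s.
With the tool pointing down it reaches from about 0.3 to 0.875 m from the base axis. Payload 4.2 kg.
Tool frame: the origin (TCP) lies at the very end of the fingers, on their centre line; the grasp point (between the pads) lies env.grasp_offset behind it (env.grasp_offset is the distance from the TCP to the grasp point, in m); z points along the fingers, y is the direction in which the jaws open and shut (so a half turn about z gives the same grasp; the last joint's range is limited). The gripper opens to 85 mm and grips with 20 to 120 N. Pads are 22 mm wide; open, the fingers measure 114 mm over their backs; the gripper's body (76 mm by 85 mm) begins 54 mm behind the grasp point. The pads swing forward as they close: fully open they stand 13 mm farther back than shut.
Start: joints at [1.243, 0.32, 1.565, -0, 1.257, -0.02], TCP at [0.174, 0.548, 0.231] pointing down, gripper open.
Joint ranges: [-3.11, 3.11], [-0.84, 2.01], [0.21, 2.61], [-1.34, 4.49], [0.05, 2.63], [-2.56, 2.56]. Speed limits (rad/s): [2.57, 2.57, 3.14, 3.14, 3.14, 3.14].

### API

Orientations are given as a unit quaternion [w, x, y, z].
In Python, from workcell import env gives the robot as it stands.
- The arm moves only by the tool jog_arm, never from a script. Its argument "commands" is a list of rows, each a list of 7 numbers: the turn, a rotation vector about the tool's x, y, z in degrees, then the shift along the tool's x, y, z in m, then the opening, from -1 (shut) to 1 (fully open). In form: [[rx, ry, rz, tx, ty, tz, claw], ...]. A call has 1 to 12 rows; each row is the pose to reach, as a shift and turn from the pose measured when the call began, along the tool's axes at that moment; what a row does not reach only later rows make up. A row lasts 1/8 s, in which the tool goes at most 62.5 mm and 10.7 degrees, less where a joint would pass 70% of its speed; a pose out of reach is approached as far as the arm can. A call with a gripper value outside its range is refused whole. The fingers move at their own pace and stop on an object; the grip force is fixed at half the most. Time passes only in rows, so rows that repeat a pose let the fingers close. It gives the time, the measured TCP pose, the force and the opening at its end, in the units of the state.
- env.get_state(): the state, without advancing time (a new reading comes with each control period).
- env.capture(name): name is "side" or "top"; returns a dict with "image" (384x512x3 uint8, blue, green, red), "K" (3x3 intrinsics, pixels), "k1" (the pictures are not rectified: a ray, as slopes to the right and down, at radius r is drawn at 1 + k1 r^2 times it, then the intrinsics apply), "R" (3x3) and "t" (3): a world point X has camera coordinates R X + t. Camera axes: x right, y down, z forward; pixel columns grow to the right and rows downward; lengths in m; the calibration is good to about 2 mm. A picture is of the moment at which its call begins. There is no depth.
- env.finish_job(): hands the job in, once; it reports no verdict.
The state is a dict: "clock": time; "joints": joint angles; "qvel": joint speeds; "tau": joint torques, N m; "eef_pos": TCP position; "ee_rot": TCP orientation; "force": force on the tool from outside, world axes, zero at the start; "wrist_torque": the same for the moment, N m; "grip_width": opening from 0.0 (shut) to 1.0 (fully open).
Only numpy, scipy, OpenCV 4.12 (cv2) and the standard library are available. Lean on these libraries where they do the work, as an engineer would, in place of code of your own. Each camera call takes 0.05 s, during which the arm holds its last target.

### The job

I am done with the mount on the viewing stage: swap it with the square-section mount in the full rack, so that the square one sits fully home in the stage's seat and the old one sits in the rack place that frees (use the bare bench as a halfway place; lower the mounts, do not drop them). Then take the loupe by its handle and hold it level over the square section, lens centred on the mount and at the height of the pointer tip on the stage's rule, and finish while still holding it there, steady. Do not touch the mounts with the loupe, and leave the third mount, the pointer's setting and the bottle, vial and timer as they are.

Things in the scene. Friction and masses are not known exactly. Their poses are not given: they have to be found in the camera images.
- stage: viewing stage, fixed: aluminium base 156 x 80 mm, 16 mm thick, with one round seat. Origin: on the bench on the axis of the seat; the base reaches from x = -42 to +114 mm and y = -40 to +40 mm of its own frame. At x = +95 mm stand a 24 mm wide steel rule, 190 mm high above the bench, in a clamp block 40 mm high, and the sliding pointer
- stage_seat (a point): centre of the floor of the stage's seat, 8 mm above the bench: a round recess 34 mm across and 8 mm deep. A seated mount has its origin here, its top face 33 mm above the bench and 17 mm above the base
- pointer_tip (a point): tip of the horizontal steel pointer on the rule, 69 mm from the seat's axis along the stage's +x, pointing at that axis. Its height is the focal height for the lens; it differs from run to run, 95 to 140 mm above the bench. z up
- pointer (a joint): slide of the pointer up the rule (m): 0 = tip 95 mm above the bench, 0.045 = 140 mm. Stiff (about 6 N); its setting is to be left alone
- rack: mount rack, fixed: white plastic block 64 x 140 mm, 16 mm thick, with two seats 72 mm apart along its y, both full at the start. Origin: centre of its underside
- rack_left (a point): centre of the floor of the rack's seat at its +y end, 8 mm above the bench; same recess as the stage's: 34 mm across, 8 mm deep
- rack_right (a point): the same for the seat at the rack's -y end
- mount_square: resin specimen mount, an upright black puck 30 mm across and 25 mm tall with a 3 mm bevel round its foot, about 45 g; a single square metal section, 16 mm, shows bright in its polished top face. Origin: centre of its underside, z up. Round, so it can be gripped at any yaw. Starts in either seat of the rack
- mount_round: resin specimen mount, an upright black puck 30 mm across and 25 mm tall with a 3 mm bevel round its foot, about 45 g; a single round metal section, 17 mm, shows bright in its polished top face. Origin: centre of its underside, z up. Round, so it can be gripped at any yaw. Starts in the stage's seat
- mount_strips: resin specimen mount, an upright black puck 30 mm across and 25 mm tall with a 3 mm bevel round its foot, about 45 g; a set of three parallel metal strips, 19 x 2.6 mm each, shows bright in its polished top face. Origin: centre of its underside, z up. Round, so it can be gripped at any yaw. Starts in the other seat of the rack and stays there
- loupe: loupe (reading lens), lying flat on the bench, 90 g, 14 mm high throughout: steel rim 67 mm across round a glass lens, and a straight grey handle 14 mm wide with flat, parallel sides. Origin: centre of the underside of the rim; the handle points along its own -x and spans x = -50 to -138 mm. z up. It balances about 40 mm from the lens centre, so grip the front part of the handle, firmly, to keep it level
- loupe_lens (a point): centre of the lens, 7 mm above the loupe's underside
- loupe_grip (a point): good place to grip the handle, 85 mm from the lens centre, at mid height (7 mm above the underside). The tower computer, 410 mm tall, is a solid wall to its left, from about y = 0.47 on; swing a hand round its front (about x = 0.35), not through it
- bottle: bystander: capped glass bottle, 56 mm across, 99 mm tall, behind the rack. Origin: centre of its underside
- vial: bystander: capped glass vial, 27 mm across, 60 mm tall, behind the rack. Origin: centre of its underside
- lab_timer: bystander: lab timer lying flat, 62 x 66 x 18 mm, near the front edge of the bench, left. Origin: centre of its underside. The strip of bench in front of the gap between stage and rack is bare
Mind the look-alikes: they are no part of the job. Leave any blue or orange look-alike of the mount_square alone.

How it is judged:
By the outcome, as a careful person would: the job done as asked, in the order asked, and still so for the second after the job is handed in, while the arm keeps its last pose, push and grip.
It also fails if it takes over 72 s, if anything falls off the work surface, if the arm or the gripper's body presses on something with over 40 N, if the wrist force passes 120 N, or if a joint passes its speed limit or range.

## Working session

There is one attempt and no reset: what is moved stays moved. The work goes in short steps, Python scripts to look and compute and a tool call to move; the robot and the scene stay as the last step left them, time stands still between calls to the robot, and variables do not carry over. Pictures are saved under pics/ and viewed, and the job is handed in when it is done.

Besides the shell and the picture viewer there is one more tool, called after "Call:" by a JSON object that holds its "api" and its "payload", one argument or row to a line. jog_arm: Moves the arm, as the interface text tells. Its arguments: {"type":"object","properties":{"commands":{"type":"array","items":{"type":"array","items":{"type":"number"}}}},"required":["commands"]}

```bash
mkdir -p pics; ls; cat > h.py <<'E'
import numpy as np, cv2, json
from workcell import env
def cap(n,fn=None):
    d=env.capture(n)
    if fn: cv2.imwrite(fn,d["image"])
    np.savez('%s.npz'%n,**{k:np.array(v) for k,v in d.items()})
    return d
def ray(d,u,v):
    K=np.array(d["K"]);k1=float(d["k1"])
    p=cv2.undistortPoints(np.array([[[u,v]]],float),K,np.array([k1,0,0,0,0.]))[0,0]
    R=np.array(d["R"]);t=np.array(d["t"])
    return -R.T@t, R.T@np.array([p[0],p[1],1])
def atz(d,u,v,z):
    c,r=ray(d,u,v); return c+r*(z-c[2])/r[2]
def proj(d,X):
    R=np.array(d["R"]);t=np.array(d["t"]);rv=cv2.Rodrigues(R)[0]
    return cv2.projectPoints(np.array(X,float).reshape(-1,1,3),rv,t.reshape(3,1),np.array(d["K"]),np.array([float(d["k1"]),0,0,0,0.]))[0][:,0]
E
python3 - <<'E'
from h import *
for n in("side","top"):
    d=cap(n,f"pics/{n}0.png");print(n,d["K"],d["k1"],-np.array(d["R"]).T@np.array(d["t"]),d["R"])
print(env.get_state(),env.grasp_offset)
E
```

```text
pics
side [[455.25416831   0.         253.5471575 ]
 [  0.         455.25416831 196.0404938 ]
 [  0.           0.           1.        ]] 0.056854553684540676 [ 0.01149759 -0.11624926  0.85379874] [[ 0.46397542 -0.88572137  0.01498189]
 [-0.68720719 -0.37055519 -0.62484809]
 [ 0.55899292  0.2796185  -0.7806026 ]]
top [[437.1439776    0.         260.21196777]
 [  0.         437.1439776  194.18373063]
 [  0.           0.           1.        ]] -0.07383636801834331 [0.29225648 0.15216697 1.30932171] [[ 0.08447839 -0.99641221  0.00510929]
 [-0.97345196 -0.08362432 -0.21306867]
 [ 0.21273148  0.01302605 -0.97702387]]
{'clock': 0.1, 'joints': array([ 1.24300510e+00,  3.20266000e-01,  1.56552725e+00,  1.82505636e-05,
        1.25738477e+00, -1.99732594e-02]), 'qvel': array([ 0.00038546, -0.00227805, -0.00350408,  0.00055991, -0.00262036,
       -0.00077176]), 'tau': array([ 9.21886294e-05, -4.16401720e+01, -2.34709418e+01,  6.83539974e-05,
        4.72471642e-03, -7.27070585e-06]), 'eef_pos': array([0.17406259, 0.54759694, 0.23055604]), 'ee_rot': array([-1.45687904e-04,  1.53304811e-01,  9.88178631e-01, -7.79229782e-04]), 'force': array([-0.19516331,  0.49694746, -0.23352701]), 'wrist_torque': array([-0.08504891, -0.01321461, -0.03219731]), 'grip_width': 0.9987577097727366} 0.0187
```

View pics/side0.png

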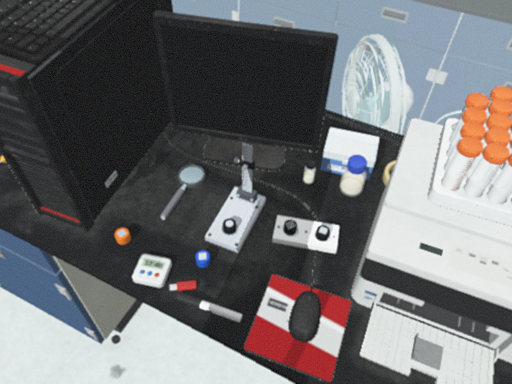

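View pics/top0.png

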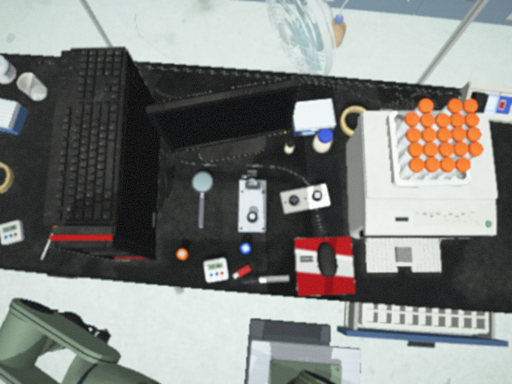

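```bash
python3 - <<'E'
from h import *
d=cv2.imread("pics/side0.png");cv2.imwrite("pics/sc.png",cv2.resize(d[140:280,150:350],None,fx=4,fy=4,interpolation=cv2.INTER_CUBIC))
d=cv2.imread("pics/top0.png");cv2.imwrite("pics/tc.png",cv2.resize(d[130:260,180:340],None,fx=5,fy=4.6,interpolation=cv2.INTER_CUBIC))
E
```

```text
(no output)
```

View pics/sc.png

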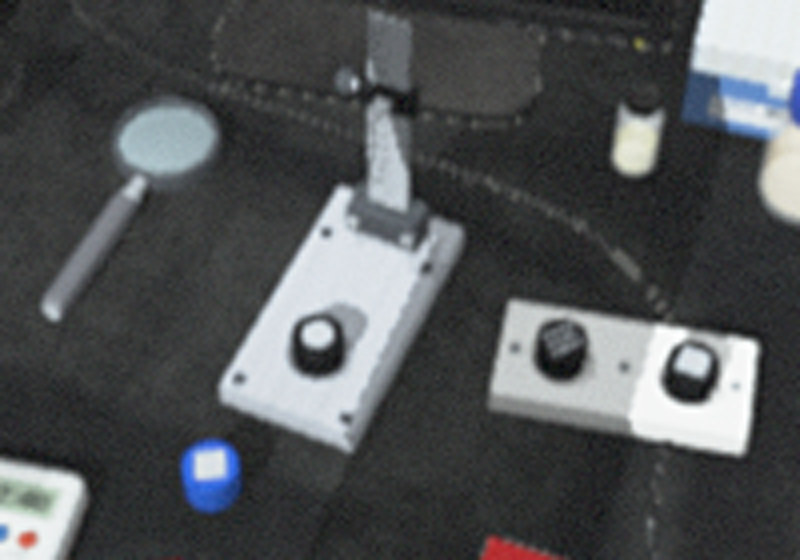

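View pics/tc.png

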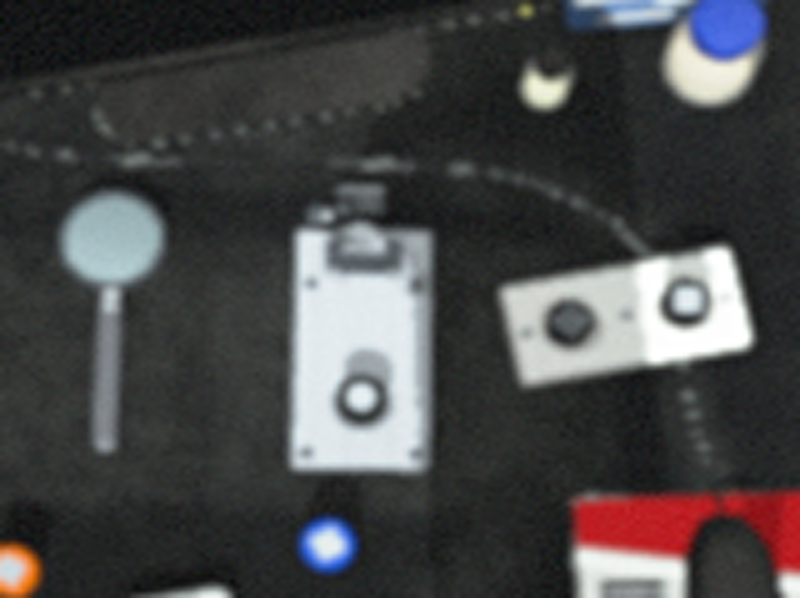

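```bash
cat >> h.py <<'E'
def T(c,r): return ((c+.5)/5-.5+180,(r+.5)/4.6-.5+130)
def S(c,r): return ((c+.5)/4-.5+150,(r+.5)/4-.5+140)
E
python3 - <<'E'
from h import *
t=np.load('top.npz');s=np.load('side.npz')
def tri(a,b):
    c1,r1=ray(t,*T(*a));c2,r2=ray(s,*S(*b))
    k=np.linalg.lstsq(np.c_[r1,-r2],c2-c1,rcond=None)[0]
    p=c1+k[0]*r1;q=c2+k[1]*r2;return (p+q)/2,np.linalg.norm(p-q)
for n,a,b,z in [("round",(361,398),(319,332),.033),("square",(687,300),(693,359),.033),("strips",(570,322),(562,340),.033),("lens",(112,239),(167,137),.012),("handle end",(105,447),(52,308),.014),("hand front",(111,293),(137,187),.014),
 ("base BL",(292,469),(221,388),.016),("base BR",(427,469),(350,438),.016),("base TL",(295,232),(342,188),.016),("base TR",(432,232),(460,230),.016),
 ("rackTL",(500,290),(511,303),.016),("rackBL",(521,384),(490,404),.016),("rackTR",(732,248),(758,342),.016),("rackBR",(752,345),(746,443),.016),("pointer",(361,205),(400,100),.12),("blue",(328,545),(211,464),.025)]:
    print(n,np.round(atz(t,*T(*a),z),4)[:2],np.round(atz(s,*S(*b),z),4)[:2],*[np.round(x,4) for x in tri(a,b)])
E
```

```text
round [0.5019 0.1884] [0.5075 0.1898] [0.501  0.1872 0.0425] 0.0023
square [ 5.827e-01 -3.000e-04] [0.5885 0.0012] [5.807e-01 3.000e-04 4.340e-02] 0.0015
strips [0.5622 0.0686] [0.5661 0.0695] [0.5611 0.0685 0.0398] 0.0013
lens [0.5989 0.3502] [0.6036 0.352 ] [0.5976 0.3484 0.0197] 0.0017
handle end [0.4597 0.3385] [0.4621 0.3383] [0.46   0.3374 0.0168] 0.0018
hand front [0.5618 0.3464] [0.56   0.3451] [0.5625 0.347  0.0103] 0.0003
base BL [0.4548 0.2256] [0.4597 0.2249] [0.4553 0.2239 0.022 ] 0.0037
base BR [0.4617 0.1456] [0.465 0.147] [0.4611 0.1453 0.0226] 0.0009
base TL [0.6122 0.2388] [0.6161 0.2361] [0.613  0.2369 0.0182] 0.0045
base TR [0.6194 0.1555] [0.6209 0.1594] [0.6171 0.1564 0.0223] 0.0022
rackTL [0.5836 0.1112] [0.5872 0.1098] [0.5837 0.11   0.0196] 0.0032
rackBL [0.522 0.094] [0.5201 0.0902] [0.524  0.0928 0.0086] 0.002
rackTR [ 0.6242 -0.0278] [ 0.6286 -0.0242] [ 0.6212 -0.0258  0.0265] 0.0012
rackBR [ 0.5598 -0.0434] [ 0.5631 -0.0422] [ 0.5585 -0.0426  0.0227] 0.0006
pointer [0.6066 0.1965] [0.6108 0.1949] [0.6068 0.1949 0.1234] 0.0036
blue [0.407  0.1995] [0.4117 0.2009] [0.4069 0.1984 0.0335] 0.002
```

```bash
cat >> h.py <<'E'
from scipy.spatial.transform import Rotation as Ro
def plan(x,y,z,jaw):
    "jaw=world angle deg of jaw axis"
    s=env.get_state();q=s["ee_rot"];R=Ro.from_quat([q[1],q[2],q[3],q[0]])
    best=None
    for a in(jaw,jaw+180):
        c,sn=np.cos(np.radians(a)),np.sin(np.radians(a))
        Y=np.array([c,sn,0]);Z=np.array([0,0,-1.]);X=np.cross(Y,Z)
        rv=(R.inv()*Ro.from_matrix(np.c_[X,Y,Z])).as_rotvec(degrees=True)
        if best is None or np.linalg.norm(rv)<np.linalg.norm(best): best=rv
    sh=R.inv().apply(np.array([x,y,z])-s["eef_pos"])
    print("plan rot",np.round(best,1),"shift",np.round(sh,4),"rows",np.ceil(max(np.linalg.norm(sh)/.0625,np.linalg.norm(best)/10.7)))
def st():
    s=env.get_state();q=s["ee_rot"];R=Ro.from_quat([q[1],q[2],q[3],q[0]]).as_matrix()
    print("t",round(s["clock"],2),"pos",np.round(s["eef_pos"],4),"jaw",round(float(np.degrees(np.arctan2(R[1,1],R[0,1]))),1),"toolz",np.round(R[:,2],3),"F",np.round(s["force"],1),"grip",round(s["grip_width"],3),"j6",round(float(s["joints"][5]),2))
E
python3 - <<'E'
from h import *
st();plan(.5035,.189,.15,94.6)
E
```

```text
t 0.1 pos [0.1741 0.5476 0.2306] jaw 72.4 toolz [-0.001 -0.001 -1.   ] F [-0.2  0.5 -0.2] grip 0.999 j6 -0.02
plan rot [ -0.1  -0.  -22.2] shift [-0.4226 -0.2418  0.0809] rows 8.0
```

Call:
{"api": "jog_arm", "payload": {
  "commands": [
    [0, 0, -7, -0.1, -0.057, 0.01, 0.3],
    [0, 0, -14, -0.2, -0.114, 0.03, 0.3],
    [-0.1, 0, -22.2, -0.4226, -0.2418, 0.0809, 0.3],
    [-0.1, 0, -22.2, -0.4226, -0.2418, 0.0809, 0.3],
    [-0.1, 0, -22.2, -0.4226, -0.2418, 0.0809, 0.3],
    [-0.1, 0, -22.2, -0.4226, -0.2418, 0.0809, 0.3],
    [-0.1, 0, -22.2, -0.4226, -0.2418, 0.0809, 0.3],
    [-0.1, 0, -22.2, -0.4226, -0.2418, 0.0809, 0.3],
    [-0.1, 0, -22.2, -0.4226, -0.2418, 0.0809, 0.3],
    [-0.1, 0, -22.2, -0.4226, -0.2418, 0.0809, 0.3]
  ]
}}

```text
clock: 1.35
eef_pos: [0.503, 0.189, 0.1497]
ee_rot: [-0.001, -0.039, 0.999, 0.0]
force: [0.1, -0.7, 0.2]
grip_width: 0.654
```

```bash
python3 - <<'E'
from h import *
st()
p=env.get_state()["eef_pos"]
for n in("side","top"):
    d=cap(n,f"pics/{n}1.png");u=proj(d,p)[0];print(n,u)
    x,y=int(u[0])-50,int(u[1])-40
    c=d["image"][y:y+80,x:x+100];print(x,y);cv2.imwrite(f"pics/{n}1c.png",cv2.resize(c,None,fx=6,fy=6,interpolation=cv2.INTER_CUBIC))
plan(.5035,.189,.06,94.6)
E
```

```text
t 1.35 pos [0.503  0.189  0.1497] jaw 94.5 toolz [-0.002  0.    -1.   ] F [ 0.1 -0.7  0.2] grip 0.654 j6 -1.31
side [227.10013623 190.56300605]
177 150
top [251.01007512 208.58103238]
201 168
plan rot [ 0. -0.  0.] shift [-0.0008 -0.001   0.0901] rows 2.0
```

View pics/side1c.png

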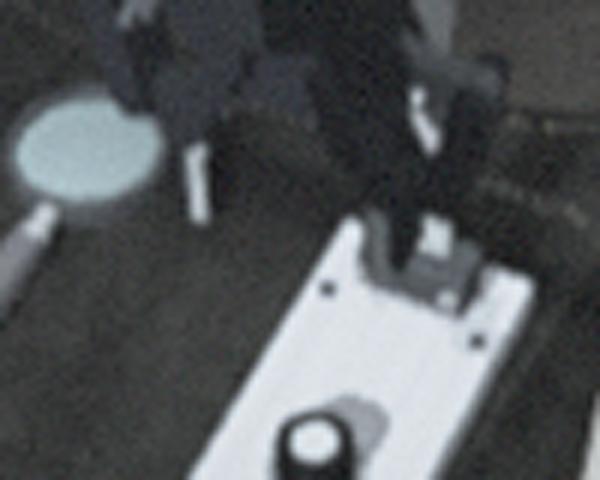

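View pics/top1c.png

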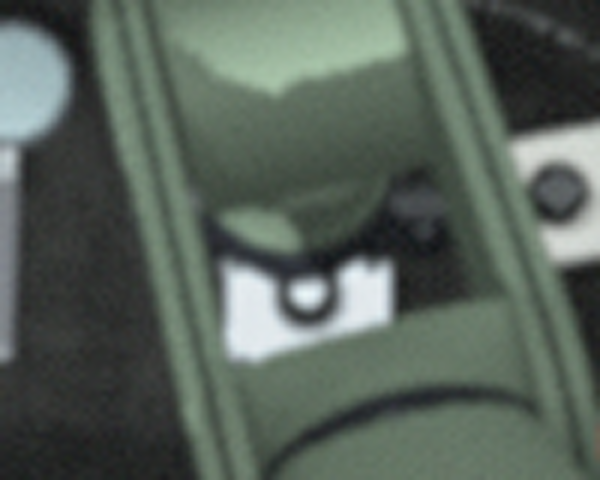

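Call:
{"api": "jog_arm", "payload": {
  "commands": [
    [0, 0, 0, -0.0008, -0.001, 0.05, 0.3],
    [0, 0, 0, -0.0008, -0.001, 0.09, 0.3],
    [0, 0, 0, -0.0008, -0.001, 0.11, 0.3],
    [0, 0, 0, -0.0008, -0.001, 0.12, 0.3],
    [0, 0, 0, -0.0008, -0.001, 0.129, 0.3],
    [0, 0, 0, -0.0008, -0.001, 0.129, 0.3],
    [0, 0, 0, -0.0008, -0.001, 0.129, -0.2],
    [0, 0, 0, -0.0008, -0.001, 0.129, -0.2]
  ]
}}

```text
clock: 2.45
eef_pos: [0.504, 0.1891, 0.0218]
ee_rot: [0.0, -0.04, 0.999, 0.0]
force: [0.3, 0.3, -0.2]
grip_width: 0.401
```

```bash
python3 - <<'E'
from h import *
st()
d=cap("side","pics/s2.png");c=d["image"][180:260,190:290];cv2.imwrite("pics/s2c.png",cv2.resize(c,None,fx=6,fy=6,interpolation=cv2.INTER_CUBIC))
E
```

```text
t 2.45 pos [0.504  0.1891 0.0218] jaw 94.6 toolz [ 0.001  0.001 -1.   ] F [ 0.3  0.3 -0.2] grip 0.401 j6 -1.32
```

View pics/s2c.png

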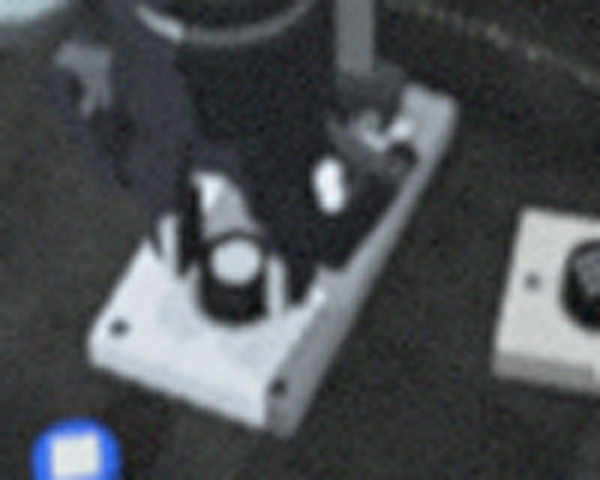

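Call:
{"api": "jog_arm", "payload": {
  "commands": [
    [0, 0, 0, 0, 0, 0, -0.6],
    [0, 0, 0, 0, 0, 0, -1],
    [0, 0, 0, 0, 0, 0, -1],
    [0, 0, 0, 0, 0, 0, -1],
    [0, 0, 0, 0, 0, 0, -1]
  ]
}}

```text
clock: 3.12
eef_pos: [0.5042, 0.1891, 0.0221]
ee_rot: [0.001, -0.04, 0.999, 0.0]
force: [-0.7, -0.3, 5.7]
grip_width: 0.307
```

```bash
python3 - <<'E'
from h import *
st()
d=cap("side","pics/s3.png");c=d["image"][180:260,190:290];cv2.imwrite("pics/s3c.png",cv2.resize(c,None,fx=6,fy=6,interpolation=cv2.INTER_CUBIC))
E
```

```text
t 3.12 pos [0.5042 0.1891 0.0221] jaw 94.6 toolz [ 0.001  0.001 -1.   ] F [-0.7 -0.3  5.7] grip 0.307 j6 -1.32
```

View pics/s3c.png

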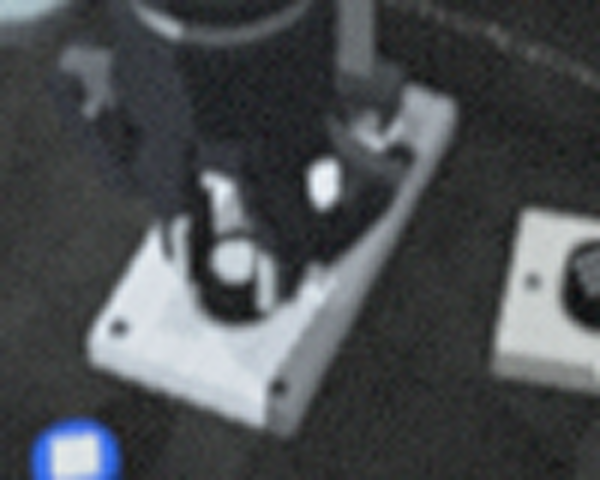

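```bash
python3 - <<'E'
from h import *
s=np.load('side.npz');p=env.get_state()["eef_pos"]
for z in(.022,.033): print((proj(s,[p[0],p[1],z])[0]+.5-[190,180])*6)
print(atz(s,237/6+190-.5,262/6+180-.5,.033), env.get_state()["force"])
for sg in(-1,1):
  for X in(-.011,.011):
    a=np.radians(94.6);y=np.array([np.cos(a),np.sin(a),0]);x=np.array([np.sin(a),-np.cos(a),0])
    print((proj(s,[p[0],p[1],.022]+sg*.015*y+X*x)[0]+.5-[190,180])*6)
E
```

```text
[237.32928348 283.11850736]
[236.52555222 265.93405265]
[0.50585779 0.18984781 0.033     ] [-0.13313166 -1.66962575  5.10836663]
[261.81065019 319.30521678]
[286.60235158 274.08534409]
[187.75655115 292.21264454]
[213.32044947 247.64157479]
```

Call:
{"api": "jog_arm", "payload": {
  "commands": [
    [0, 0, 0, 0, 0, -0.008, -1],
    [0, 0, 0, 0, 0, -0.02, -1],
    [0, 0, 0, 0, 0, -0.04, -1],
    [0, 0, 0, 0, 0, -0.06, -1],
    [0, 0, 0, 0, 0, -0.06, -1]
  ]
}}

```text
clock: 3.8
eef_pos: [0.5053, 0.1895, 0.0839]
ee_rot: [0.003, -0.04, 0.999, 0.001]
force: [0.8, 0.8, -1.1]
grip_width: 0.311
```

```bash
python3 - <<'E'
from h import *
st()
d=cap("side","pics/s4.png");c=d["image"][180:260,190:290];cv2.imwrite("pics/s4c.png",cv2.resize(c,None,fx=6,fy=6,interpolation=cv2.INTER_CUBIC))
plan(.445,.115,.06,94.6);plan(.445,.115,.013,94.6)
t=np.load('top.npz');print(atz(t,*T(573,497),0)[:2])
E
```

```text
t 3.8 pos [0.5053 0.1895 0.0839] jaw 94.6 toolz [ 0.005  0.002 -1.   ] F [ 0.8  0.8 -1.1] grip 0.311 j6 -1.32
plan rot [0.1 0.2 0. ] shift [ 0.0653 -0.0692  0.0225] rows 2.0
plan rot [0.1 0.2 0. ] shift [ 0.0654 -0.0692  0.0695] rows 2.0
[0.452859   0.05656067]
```

View pics/s4c.png

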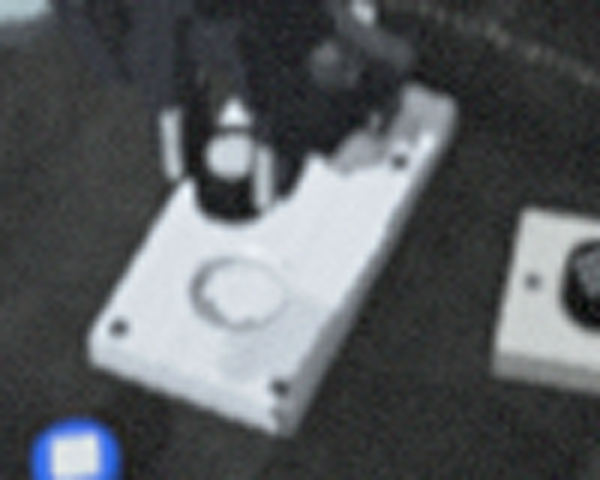

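Call:
{"api": "jog_arm", "payload": {
  "commands": [
    [0.1, 0.2, 0, 0.025, -0.024, 0, -1],
    [0.1, 0.2, 0, 0.05, -0.048, 0, -1],
    [0.1, 0.2, 0, 0.0755, -0.0714, 0.005, -1],
    [0.1, 0.2, 0, 0.0755, -0.0714, 0.03, -1],
    [0.1, 0.2, 0, 0.0755, -0.0714, 0.05, -1],
    [0.1, 0.2, 0, 0.0755, -0.0714, 0.06, -1],
    [0.1, 0.2, 0, 0.0755, -0.0714, 0.065, -1],
    [0.1, 0.2, 0, 0.0755, -0.0714, 0.068, -1],
    [0.1, 0.2, 0, 0.0755, -0.0714, 0.069, -1],
    [0.1, 0.2, 0, 0.0755, -0.0714, 0.069, -1]
  ]
}}

```text
clock: 5.1
eef_pos: [0.4354, 0.1121, 0.0141]
ee_rot: [0.0, -0.041, 0.999, -0.0]
force: [-1.9, 0.2, 4.2]
grip_width: 0.306
```

```bash
python3 - <<'E'
from h import *
st()
s=np.load('side.npz');print(atz(s,238.5/6+190-.5,293/6+180-.5,.016))
E
```

```text
t 5.1 pos [0.4354 0.1121 0.0141] jaw 94.6 toolz [ 0. -0. -1.] F [-1.9  0.2  4.2] grip 0.306 j6 -1.42
[0.50412597 0.18874923 0.016     ]
```

Call:
{"api": "jog_arm", "payload": {
  "commands": [
    [0, 0, 0, 0, 0, 0, -0.2],
    [0, 0, 0, 0, 0, 0, 0.2],
    [0, 0, 0, 0, 0, 0, 0.2],
    [0, 0, 0, 0, 0, -0.02, 0.2],
    [0, 0, 0, 0, 0, -0.06, 0.2],
    [0, 0, 0, 0, 0, -0.1, 0.2],
    [0, 0, 0, 0, 0, -0.1, 0.2]
  ]
}}

```text
clock: 5.98
eef_pos: [0.4375, 0.1126, 0.1168]
ee_rot: [0.004, -0.041, 0.999, 0.001]
force: [-0.2, -0.0, -0.6]
grip_width: 0.598
```

```bash
python3 - <<'E'
from h import *
st(); plan(.5845,0,.114,16.3)
E
```

```text
t 5.97 pos [0.4375 0.1126 0.1168] jaw 94.6 toolz [ 0.007  0.001 -1.   ] F [-0.2 -0.  -0.6] grip 0.598 j6 -1.42
plan rot [ 0.3  0.3 78.3] shift [-0.1374 -0.1242  0.0037] rows 8.0
```

Call:
{"api": "jog_arm", "payload": {
  "commands": [
    [0, 0, 20, -0.03, -0.028, 0, 0.2],
    [0, 0, 40, -0.07, -0.062, 0, 0.2],
    [0.3, 0.3, 60, -0.1, -0.09, 0.002, 0.2],
    [0.3, 0.3, 78.3, -0.1374, -0.1242, 0.0037, 0.2],
    [0.3, 0.3, 78.3, -0.1374, -0.1242, 0.0037, 0.2],
    [0.3, 0.3, 78.3, -0.1374, -0.1242, 0.0037, 0.2],
    [0.3, 0.3, 78.3, -0.1374, -0.1242, 0.0037, 0.2],
    [0.3, 0.3, 78.3, -0.1374, -0.1242, 0.0037, 0.2],
    [0.3, 0.3, 78.3, -0.1374, -0.1242, 0.0037, 0.2],
    [0.3, 0.3, 78.3, -0.1374, -0.1242, 0.0037, 0.2]
  ]
}}

```text
clock: 7.22
eef_pos: [0.5841, -0.0, 0.1132]
ee_rot: [-0.0, 0.599, 0.801, -0.0]
force: [-0.2, 0.0, 0.1]
grip_width: 0.596
```

```bash
python3 - <<'E'
from h import *
st(); plan(.5845,0,.0225,16.3)
d=cap("side","pics/s5.png");c=d["image"][180:280,210:350];cv2.imwrite("pics/s5c.png",cv2.resize(c,None,fx=5.5,fy=5.5,interpolation=cv2.INTER_CUBIC))
E
```

```text
t 7.22 pos [ 0.5841 -0.      0.1132] jaw 16.4 toolz [-0.001  0.    -1.   ] F [-0.2  0.   0.1] grip 0.596 j6 -0.31
plan rot [-0.  -0.   0.1] shift [-0.0001  0.0005  0.0907] rows 2.0
```

View pics/s5c.png

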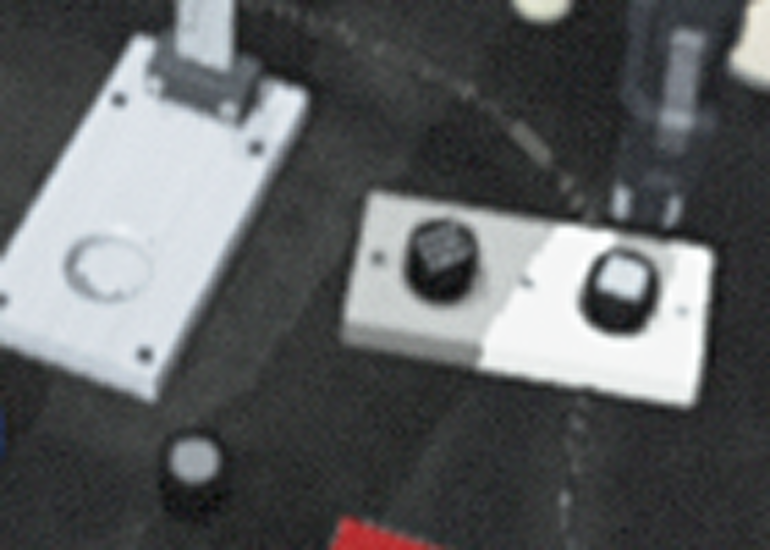

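Call:
{"api": "jog_arm", "payload": {
  "commands": [
    [0, 0, 0.1, 0, 0.0005, 0.04, 0.2],
    [0, 0, 0.1, 0, 0.0005, 0.07, 0.2],
    [0, 0, 0.1, 0, 0.0005, 0.08, 0.2],
    [0, 0, 0.1, 0, 0.0005, 0.087, 0.2],
    [0, 0, 0.1, 0, 0.0005, 0.0907, 0.2],
    [0, 0, 0.1, 0, 0.0005, 0.0907, 0.2]
  ]
}}

```text
clock: 8.02
eef_pos: [0.5851, 0.0001, 0.0233]
ee_rot: [0.0, 0.6, 0.8, 0.0]
force: [-0.4, 0.6, 0.5]
grip_width: 0.599
```

```bash
python3 - <<'E'
from h import *
st(); 
d=cap("side","pics/s6.png");c=d["image"][180:280,230:370];cv2.imwrite("pics/s6c.png",cv2.resize(c,None,fx=5.5,fy=5.5,interpolation=cv2.INTER_CUBIC))
s=np.load('side.npz');print(atz(s,626/5.5+210-.5,275/5.5+180-.5,.033))
E
```

```text
t 8.03 pos [5.851e-01 1.000e-04 2.330e-02] jaw 16.3 toolz [ 0.001  0.    -1.   ] F [-0.4  0.6  0.5] grip 0.599 j6 -0.3
[5.88694111e-01 1.81224743e-04 3.30000000e-02]
```

View pics/s6c.png

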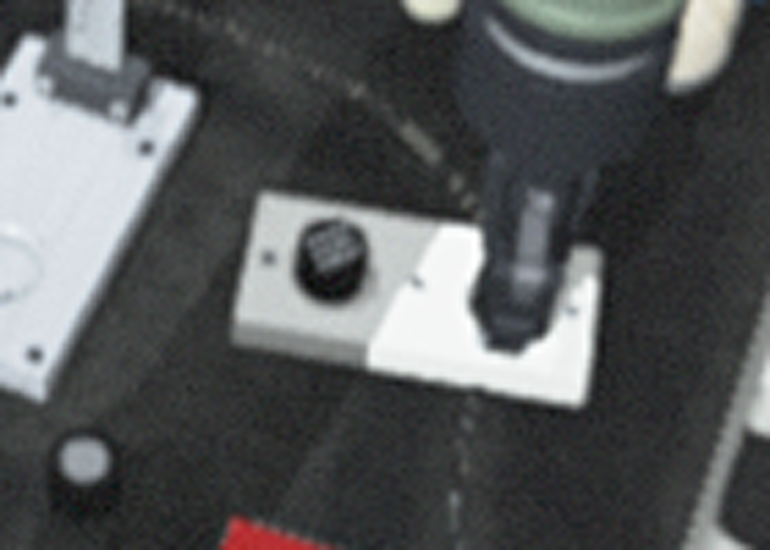

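Call:
{"api": "jog_arm", "payload": {
  "commands": [
    [0, 0, 0, 0, 0, -0.0005, -0.2],
    [0, 0, 0, 0, 0, -0.0005, -0.6],
    [0, 0, 0, 0, 0, -0.0005, -1],
    [0, 0, 0, 0, 0, -0.0005, -1],
    [0, 0, 0, 0, 0, -0.0005, -1],
    [0, 0, 0, 0, 0, -0.0005, -1]
  ]
}}

```text
clock: 8.82
eef_pos: [0.5857, 0.0001, 0.025]
ee_rot: [0.001, 0.6, 0.8, 0.001]
force: [-0.6, 0.6, 6.0]
grip_width: 0.302
```

```bash
python3 - <<'E'
from h import *
st()
E
```

```text
t 8.82 pos [5.857e-01 1.000e-04 2.500e-02] jaw 16.3 toolz [ 0.002  0.    -1.   ] F [-0.6  0.6  6. ] grip 0.302 j6 -0.3
```

Call:
{"api": "jog_arm", "payload": {
  "commands": [
    [0, 0, 0, 0, 0, -0.008, -1],
    [0, 0, 0, 0, 0, -0.02, -1],
    [0, 0, 0, 0, 0, -0.045, -1],
    [0, 0, 0, 0, 0, -0.075, -1],
    [0, 0, 0, 0, 0, -0.075, -1]
  ]
}}

```text
clock: 9.45
eef_pos: [0.5874, 0.0001, 0.1029]
ee_rot: [0.004, 0.6, 0.8, 0.003]
force: [0.4, 0.5, -1.0]
grip_width: 0.3
```

```bash
python3 - <<'E'
from h import *
st();plan(.504,.189,.1,94.6)
d=cap("side","pics/s7.png");c=d["image"][160:260,230:370];cv2.imwrite("pics/s7c.png",cv2.resize(c,None,fx=5.5,fy=5.5,interpolation=cv2.INTER_CUBIC))
E
```

```text
t 9.45 pos [5.874e-01 1.000e-04 1.029e-01] jaw 16.3 toolz [ 0.009 -0.    -1.   ] F [ 0.4  0.5 -1. ] grip 0.3 j6 -0.3
plan rot [  0.3   0.4 -78.3] shift [ 0.2047 -0.0271  0.0022] rows 8.0
```

View pics/s7c.png

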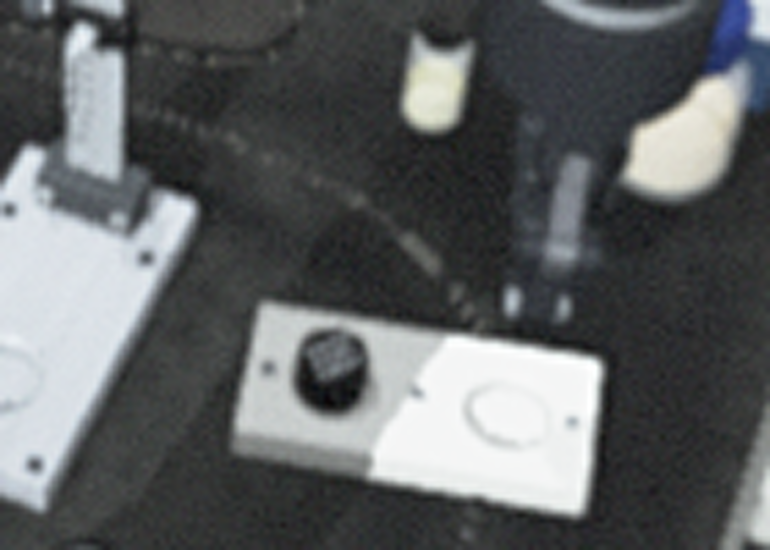

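Call:
{"api": "jog_arm", "payload": {
  "commands": [
    [0, 0, -9, 0.025, -0.003, -0.01, -1],
    [0, 0, -19, 0.05, -0.006, -0.01, -1],
    [0, 0, -29, 0.08, -0.01, -0.01, -1],
    [0, 0, -39, 0.11, -0.014, -0.01, -1],
    [0, 0, -49, 0.14, -0.018, -0.01, -1],
    [0.3, 0.4, -59, 0.17, -0.022, -0.01, -1],
    [0.3, 0.4, -69, 0.195, -0.026, -0.01, -1],
    [0.3, 0.4, -78.3, 0.2047, -0.0271, -0.005, -1],
    [0.3, 0.4, -78.3, 0.2047, -0.0271, 0.0022, -1],
    [0.3, 0.4, -78.3, 0.2047, -0.0271, 0.0022, -1]
  ]
}}

```text
clock: 10.75
eef_pos: [0.502, 0.1884, 0.0972]
ee_rot: [-0.003, -0.039, 0.999, -0.001]
force: [0.7, 0.4, -1.1]
grip_width: 0.304
```

```bash
python3 - <<'E'
from h import *
s=np.load('side.npz');print(atz(s,508.5/5.5+230-.5,415/5.5+160-.5,.016))
st();plan(.504,.189,.025,94.6)
d=cap("side","pics/s8.png");c=d["image"][160:260,180:320];cv2.imwrite("pics/s8c.png",cv2.resize(c,None,fx=5.5,fy=5.5,interpolation=cv2.INTER_CUBIC))
E
```

```text
[ 5.85645291e-01 -2.68970258e-04  1.60000000e-02]
t 10.75 pos [0.502  0.1884 0.0972] jaw 94.4 toolz [-0.006 -0.001 -1.   ] F [ 0.7  0.4 -1.1] grip 0.304 j6 -1.31
plan rot [-0.1 -0.3 -0.2] shift [-0.0025  0.0006  0.0722] rows 2.0
```

View pics/s8c.png

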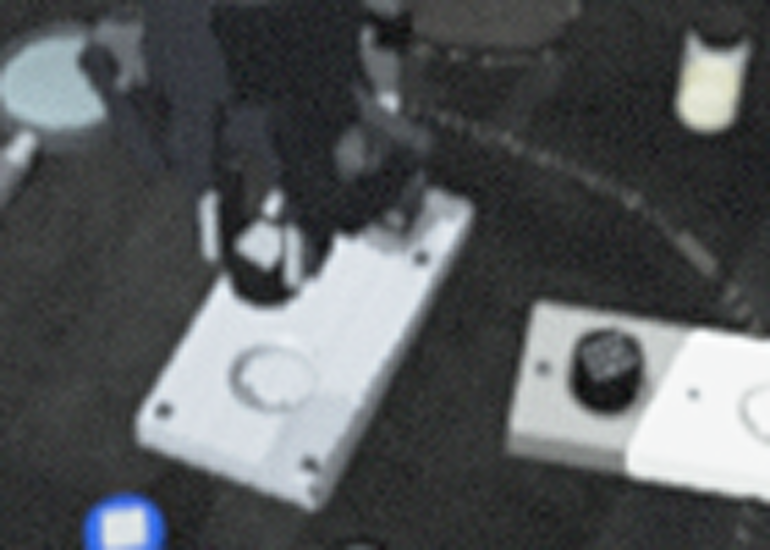

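Call:
{"api": "jog_arm", "payload": {
  "commands": [
    [-0.1, -0.3, -0.2, -0.0022, 0.0006, 0.02, -1],
    [-0.1, -0.3, -0.2, -0.0022, 0.0006, 0.04, -1],
    [-0.1, -0.3, -0.2, -0.0022, 0.0006, 0.055, -1],
    [-0.1, -0.3, -0.2, -0.0022, 0.0006, 0.06, -1],
    [-0.1, -0.3, -0.2, -0.0022, 0.0006, 0.065, -1],
    [-0.1, -0.3, -0.2, -0.0022, 0.0006, 0.069, -1],
    [-0.1, -0.3, -0.2, -0.0022, 0.0006, 0.0715, -1],
    [-0.1, -0.3, -0.2, -0.0022, 0.0006, 0.0725, -1],
    [-0.1, -0.3, -0.2, -0.0022, 0.0006, 0.0725, -1]
  ]
}}

```text
clock: 11.92
eef_pos: [0.5043, 0.1891, 0.0253]
ee_rot: [0.0, -0.041, 0.999, 0.001]
force: [0.3, -0.3, -0.5]
grip_width: 0.302
```

```bash
python3 - <<'E'
from h import *
st()
d=cap("side","pics/s9.png");c=d["image"][160:260,180:320];cv2.imwrite("pics/s9c.png",cv2.resize(c,None,fx=5.5,fy=5.5,interpolation=cv2.INTER_CUBIC))
E
```

```text
t 11.93 pos [0.5043 0.1891 0.0253] jaw 94.7 toolz [ 0.001  0.001 -1.   ] F [ 0.3 -0.3 -0.5] grip 0.302 j6 -1.32
```

View pics/s9c.png

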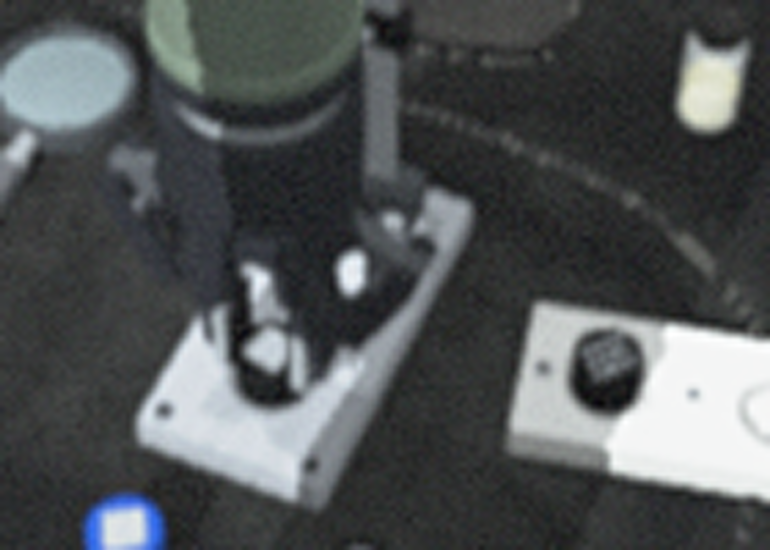

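Call:
{"api": "jog_arm", "payload": {
  "commands": [
    [0, 0, 0, 0, 0, 0.0008, -1],
    [0, 0, 0, 0, 0, 0.0015, -1],
    [0, 0, 0, 0, 0, 0.002, -1],
    [0, 0, 0, 0, 0, 0.002, -1]
  ]
}}

```text
clock: 12.48
eef_pos: [0.5045, 0.1892, 0.025]
ee_rot: [0.001, -0.041, 0.999, 0.001]
force: [-3.5, -1.0, 10.9]
grip_width: 0.304
```

```bash
python3 - <<'E'
from h import *
st()
E
```

```text
t 12.47 pos [0.5045 0.1892 0.025 ] jaw 94.7 toolz [ 0.002  0.001 -1.   ] F [-3.5 -1.  10.9] grip 0.304 j6 -1.32
```

Call:
{"api": "jog_arm", "payload": {
  "commands": [
    [0, 0, 0, 0, 0, -0.0005, -0.5],
    [0, 0, 0, 0, 0, -0.0005, -0.1],
    [0, 0, 0, 0, 0, -0.0005, 0.2],
    [0, 0, 0, 0, 0, -0.001, 0.2],
    [0, 0, 0, 0, 0, -0.02, 0.2],
    [0, 0, 0, 0, 0, -0.055, 0.2],
    [0, 0, 0, 0, 0, -0.09, 0.2],
    [0, 0, 0, 0, 0, -0.09, 0.2]
  ]
}}

```text
clock: 13.48
eef_pos: [0.5062, 0.1897, 0.1176]
ee_rot: [0.004, -0.041, 0.999, 0.002]
force: [-0.8, 0.5, -0.1]
grip_width: 0.598
```

```bash
python3 - <<'E'
from h import *
st();plan(.4354,.1121,.10,16.3)
d=cap("side","pics/s10.png");c=d["image"][180:280,180:320];cv2.imwrite("pics/s10c.png",cv2.resize(c,None,fx=5.5,fy=5.5,interpolation=cv2.INTER_CUBIC))
E
```

```text
t 13.47 pos [0.5062 0.1897 0.1176] jaw 94.7 toolz [ 0.008  0.003 -1.   ] F [-0.8  0.5 -0.1] grip 0.598 j6 -1.32
plan rot [ 0.4  0.3 78.4] shift [ 0.077  -0.0716  0.0168] rows 8.0
```

View pics/s10c.png

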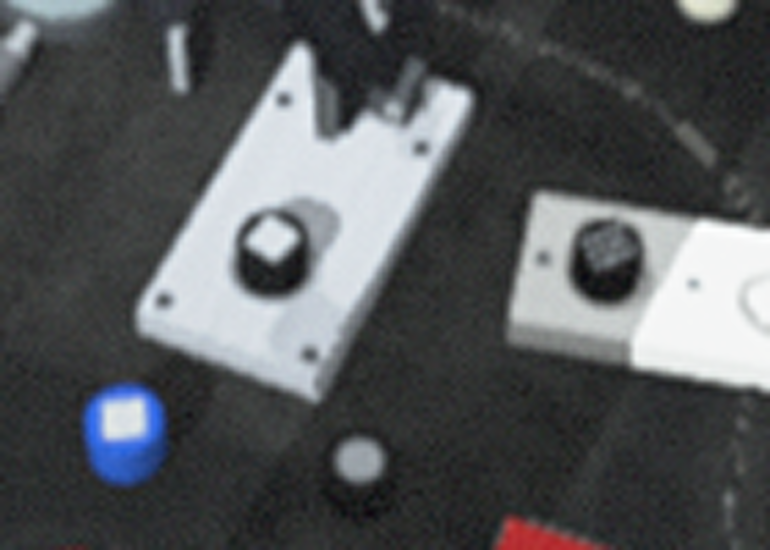

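Call:
{"api": "jog_arm", "payload": {
  "commands": [
    [0, 0, 10, 0.02, -0.018, 0, 0.2],
    [0, 0, 20, 0.04, -0.036, 0, 0.2],
    [0, 0, 30, 0.06, -0.055, 0.005, 0.2],
    [0.4, 0.3, 78.4, 0.077, -0.0716, 0.0168, 0.2],
    [0.4, 0.3, 78.4, 0.077, -0.0716, 0.0168, 0.2],
    [0.4, 0.3, 78.4, 0.077, -0.0716, 0.0168, 0.2],
    [0.4, 0.3, 78.4, 0.077, -0.0716, 0.0168, 0.2],
    [0.4, 0.3, 78.4, 0.077, -0.0716, 0.0168, 0.2],
    [0.4, 0.3, 78.4, 0.077, -0.0716, 0.0168, 0.2],
    [0.4, 0.3, 78.4, 0.077, -0.0716, 0.0168, 0.2]
  ]
}}

```text
clock: 14.78
eef_pos: [0.4335, 0.1115, 0.0979]
ee_rot: [-0.002, 0.599, 0.8, -0.002]
force: [-0.3, -0.3, -0.1]
grip_width: 0.602
```

```bash
python3 - <<'E'
from h import *
st();plan(.4354,.1121,.0145,16.3)
s=np.load('side.npz');print(atz(s,360/5.5+180-.5,460/5.5+180-.5,.025))
E
```

```text
t 14.78 pos [0.4335 0.1115 0.0979] jaw 16.3 toolz [-0.005 -0.001 -1.   ] F [-0.3 -0.3 -0.1] grip 0.602 j6 -0.06
plan rot [-0.3 -0.   0. ] shift [-0.      0.0024  0.0834] rows 2.0
[0.43791941 0.11331663 0.025     ]
```

Call:
{"api": "jog_arm", "payload": {
  "commands": [
    [-0.3, 0, 0, 0, 0.003, 0.04, 0.2],
    [-0.3, 0, 0, 0, 0.003, 0.065, 0.2],
    [-0.3, 0, 0, 0, 0.003, 0.075, 0.2],
    [-0.3, 0, 0, 0, 0.003, 0.082, 0.2],
    [-0.3, 0, 0, 0, 0.003, 0.082, 0.2],
    [-0.3, 0, 0, 0, 0.003, 0.082, -0.3],
    [-0.3, 0, 0, 0, 0.003, 0.082, -0.7],
    [-0.3, 0, 0, 0, 0.003, 0.082, -1],
    [-0.3, 0, 0, 0, 0.003, 0.082, -1],
    [-0.3, 0, 0, 0, 0.003, 0.082, -1],
    [-0.3, 0, 0, 0, 0.003, 0.082, -1]
  ]
}}

```text
clock: 16.15
eef_pos: [0.4366, 0.1124, 0.0169]
ee_rot: [0.0, 0.599, 0.8, 0.001]
force: [-1.0, -0.2, 5.6]
grip_width: 0.303
```

```bash
python3 - <<'E'
from h import *
st()
E
```

```text
t 16.15 pos [0.4366 0.1124 0.0169] jaw 16.3 toolz [ 0.002  0.001 -1.   ] F [-1.  -0.2  5.6] grip 0.303 j6 -0.06
```

Call:
{"api": "jog_arm", "payload": {
  "commands": [
    [0, 0, 0, 0, 0, -0.01, -1],
    [0, 0, 0, 0, 0, -0.03, -1],
    [0, 0, 0, 0, 0, -0.06, -1],
    [0, 0, 0, 0, 0, -0.083, -1],
    [0, 0, 0, 0, 0, -0.083, -1]
  ]
}}

```text
clock: 16.77
eef_pos: [0.4378, 0.1127, 0.1019]
ee_rot: [0.002, 0.599, 0.8, 0.003]
force: [0.1, -0.3, -0.1]
grip_width: 0.301
```

```bash
python3 - <<'E'
from h import *
st();plan(.5855,-.0001,.09,16.3)
E
```

```text
t 16.77 pos [0.4378 0.1127 0.1019] jaw 16.3 toolz [ 0.007  0.002 -1.   ] F [ 0.1 -0.3 -0.1] grip 0.301 j6 -0.06
plan rot [ 0.4 -0.   0. ] shift [-0.1498  0.1099  0.0126] rows 3.0
```

Call:
{"api": "jog_arm", "payload": {
  "commands": [
    [0, 0, 0, -0.025, 0.018, 0, -1],
    [0, 0, 0, -0.055, 0.04, 0, -1],
    [0, 0, 0, -0.09, 0.066, 0, -1],
    [0.4, 0, 0, -0.12, 0.088, 0, -1],
    [0.4, 0, 0, -0.14, 0.103, 0.006, -1],
    [0.4, 0, 0, -0.1498, 0.1099, 0.0126, -1],
    [0.4, 0, 0, -0.1498, 0.1099, 0.0126, -1],
    [0.4, 0, 0, -0.1498, 0.1099, 0.0126, -1]
  ]
}}

```text
clock: 17.77
eef_pos: [0.5844, 0.0004, 0.0897]
ee_rot: [-0.001, 0.599, 0.801, -0.0]
force: [-0.1, -0.0, -0.5]
grip_width: 0.304
```

```bash
python3 - <<'E'
from h import *
st();plan(.5855,-.0001,.025,16.3)
d=cap("side","pics/s11.png");c=d["image"][160:260,230:370];cv2.imwrite("pics/s11c.png",cv2.resize(c,None,fx=5.5,fy=5.5,interpolation=cv2.INTER_CUBIC))
E
```

```text
t 17.77 pos [5.844e-01 4.000e-04 8.970e-02] jaw 16.4 toolz [-0.002  0.001 -1.   ] F [-0.1 -0.  -0.5] grip 0.304 j6 -0.31
plan rot [-0.1 -0.1  0.1] shift [-0.0009  0.001   0.0647] rows 2.0
```

View pics/s11c.png

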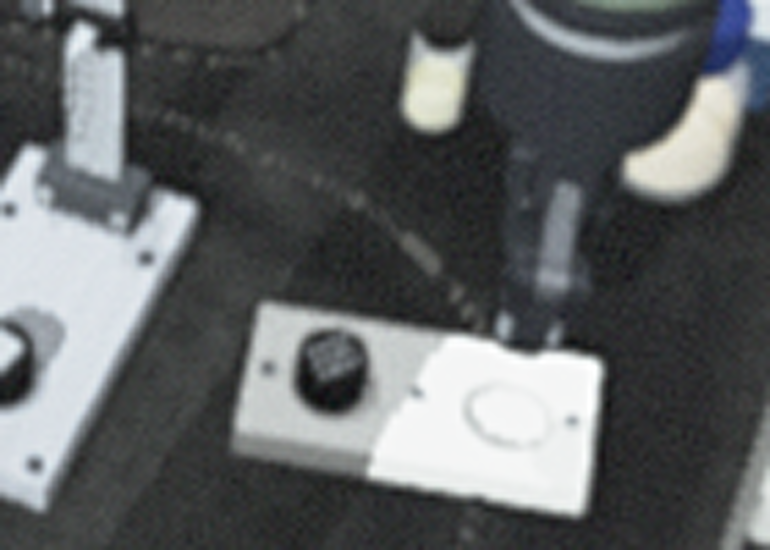

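Call:
{"api": "jog_arm", "payload": {
  "commands": [
    [-0.1, -0.1, 0, -0.0006, 0.001, 0.02, -1],
    [-0.1, -0.1, 0, -0.0006, 0.001, 0.038, -1],
    [-0.1, -0.1, 0, -0.0006, 0.001, 0.05, -1],
    [-0.1, -0.1, 0, -0.0006, 0.001, 0.056, -1],
    [-0.1, -0.1, 0, -0.0006, 0.001, 0.06, -1],
    [-0.1, -0.1, 0, -0.0006, 0.001, 0.063, -1],
    [-0.1, -0.1, 0, -0.0006, 0.001, 0.065, -1],
    [-0.1, -0.1, 0, -0.0006, 0.001, 0.066, -1],
    [-0.1, -0.1, 0, -0.0006, 0.001, 0.066, -1]
  ]
}}

```text
clock: 18.95
eef_pos: [0.5859, 0.0002, 0.0249]
ee_rot: [0.001, 0.599, 0.801, 0.0]
force: [-0.7, 0.6, 4.5]
grip_width: 0.307
```

```bash
python3 - <<'E'
from h import *
st()
E
```

```text
t 18.95 pos [5.859e-01 2.000e-04 2.490e-02] jaw 16.4 toolz [ 0.002 -0.001 -1.   ] F [-0.7  0.6  4.5] grip 0.307 j6 -0.3
```

Seated at the expected height. Release and rise.

Call:
{"api": "jog_arm", "payload": {
  "commands": [
    [0, 0, 0, 0, 0, -0.0003, -0.5],
    [0, 0, 0, 0, 0, -0.0003, -0.1],
    [0, 0, 0, 0, 0, -0.0003, 0.2],
    [0, 0, 0, 0, 0, -0.001, 0.2],
    [0, 0, 0, 0, 0, -0.02, 0.2],
    [0, 0, 0, 0, 0, -0.055, 0.2],
    [0, 0, 0, 0, 0, -0.1, 0.2],
    [0, 0, 0, 0, 0, -0.13, 0.2],
    [0, 0, 0, 0, 0, -0.13, 0.2]
  ]
}}

```text
clock: 20.08
eef_pos: [0.5872, 0.0003, 0.1576]
ee_rot: [0.003, 0.599, 0.801, 0.002]
force: [-0.1, -0.6, 0.1]
grip_width: 0.596
```

```bash
python3 - <<'E'
from h import *
st();plan(.42,.30,.18,94.8)
d=cap("side","pics/s12.png");c=d["image"][180:280,210:350];cv2.imwrite("pics/s12c.png",cv2.resize(c,None,fx=5.5,fy=5.5,interpolation=cv2.INTER_CUBIC))
E
```

```text
t 20.07 pos [5.872e-01 3.000e-04 1.576e-01] jaw 16.4 toolz [ 0.008 -0.001 -1.   ] F [-0.1 -0.6  0.1] grip 0.596 j6 -0.3
plan rot [  0.2   0.4 -78.4] shift [ 0.3346 -0.0757 -0.024 ] rows 8.0
```

View pics/s12c.png

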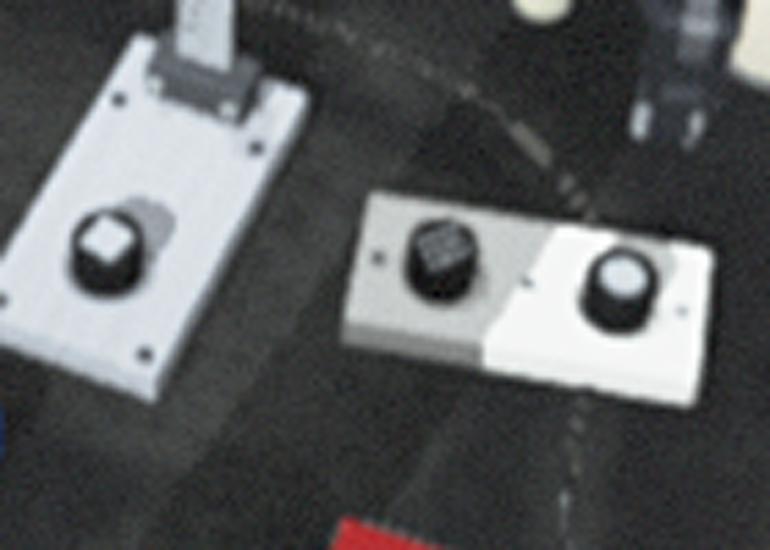

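Call:
{"api": "jog_arm", "payload": {
  "commands": [
    [0, 0, -9, 0.04, -0.009, -0.02, 0.2],
    [0, 0, -19, 0.09, -0.02, -0.024, 0.2],
    [0, 0, -29, 0.14, -0.031, -0.024, 0.2],
    [0, 0, -39, 0.19, -0.042, -0.024, 0.2],
    [0, 0, -49, 0.24, -0.054, -0.024, 0.2],
    [0.2, 0.4, -59, 0.28, -0.063, -0.024, 0.2],
    [0.2, 0.4, -69, 0.31, -0.07, -0.024, 0.2],
    [0.2, 0.4, -78.4, 0.3346, -0.0757, -0.024, 0.2],
    [0.2, 0.4, -78.4, 0.3346, -0.0757, -0.024, 0.2],
    [0.2, 0.4, -78.4, 0.3346, -0.0757, -0.024, 0.2]
  ]
}}

```text
clock: 21.38
eef_pos: [0.4186, 0.2992, 0.1777]
ee_rot: [-0.002, -0.041, 0.999, -0.001]
force: [-0.5, -0.4, 0.5]
grip_width: 0.597
```

```bash
python3 - <<'E'
from h import *
st()
d=cap("side","pics/s13.png")
cv2.imwrite("pics/s13full.png",d["image"])
a=cv2.imread("pics/side0.png")
cv2.imwrite("pics/lp.png",cv2.resize(a[155:230,150:215],None,fx=8,fy=8,interpolation=cv2.INTER_CUBIC))
cv2.imwrite("pics/pt.png",cv2.resize(a[130:210,210:290],None,fx=7,fy=7,interpolation=cv2.INTER_CUBIC))
a=cv2.imread("pics/top0.png")
cv2.imwrite("pics/ptt.png",cv2.resize(a[160:240,220:300],None,fx=7,fy=7,interpolation=cv2.INTER_CUBIC))
E
```

```text
t 21.38 pos [0.4186 0.2992 0.1777] jaw 94.7 toolz [-0.005 -0.001 -1.   ] F [-0.5 -0.4  0.5] grip 0.597 j6 -1.06
```

View pics/s13full.png

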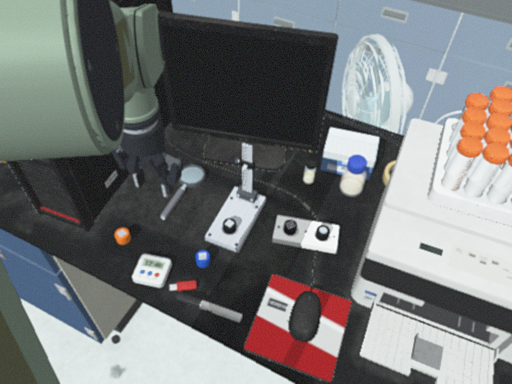

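View pics/lp.png

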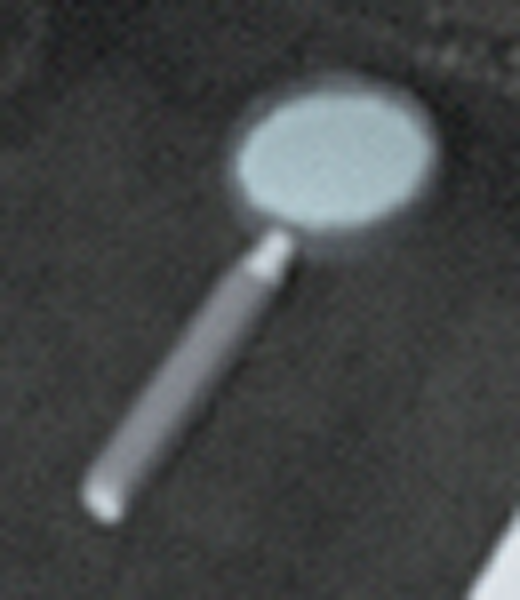

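View pics/pt.png

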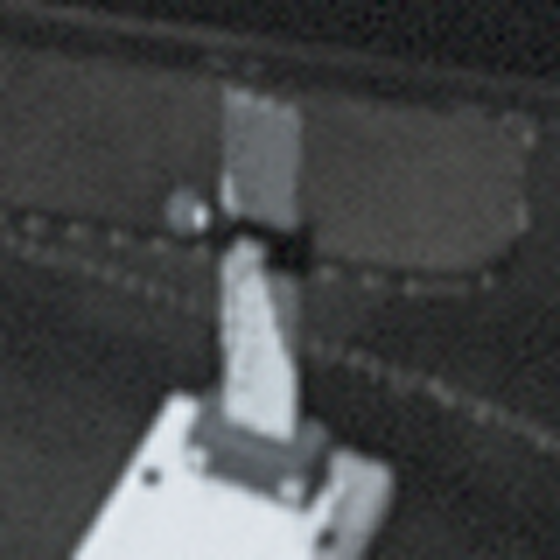

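View pics/ptt.png

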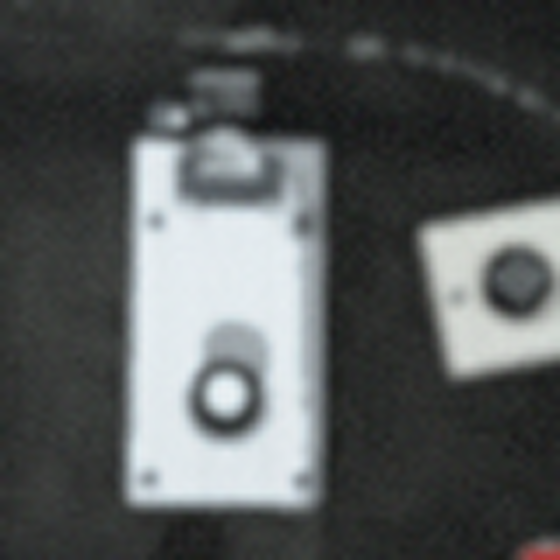

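```bash
python3 - <<'E'
from h import *
for n in("side","top"):
    acc=np.mean([env.capture(n)["image"].astype(float) for _ in range(12)],0);np.save(f"{n}_avg.npy",acc)
    cv2.imwrite(f"pics/{n}avg.png",acc.astype(np.uint8))
a=np.load("side_avg.npy");c=a[135:185,225:275]
cv2.imwrite("pics/pa.png",cv2.resize(np.clip(c*1.3,0,255).astype(np.uint8),None,fx=12,fy=12,interpolation=cv2.INTER_CUBIC))
a=np.load("top_avg.npy");c=a[160:240,220:300]
cv2.imwrite("pics/pb.png",cv2.resize(np.clip(c*1.0,0,255).astype(np.uint8),None,fx=7,fy=7,interpolation=cv2.INTER_CUBIC))
s=np.load('side.npz')
a=np.radians(4.8);ex=np.array([np.cos(a),np.sin(a),0]);seat=np.array([.504,.189,0])
for h in(.095,.11,.12,.13,.14):
    P=[seat+ex*.069+[0,0,h],seat+ex*.095+[0,0,h]]
    print(h,[(q+.5-[225,135])*12 for q in proj(s,P)])
E
```

```text
0.095 [array([203.11377324, 590.92927782]), array([259.99148261, 492.26449757])]
0.11 [array([202.62415055, 536.97873865]), array([260.17792077, 437.95934286])]
0.12 [array([202.29024594, 500.28698231]), array([260.30411311, 401.03558768])]
0.13 [array([201.95015262, 462.99828211]), array([260.43185797, 363.51871459])]
0.14 [array([201.60369437, 425.09734497]), array([260.56118382, 325.39370104])]
```

View pics/pa.png

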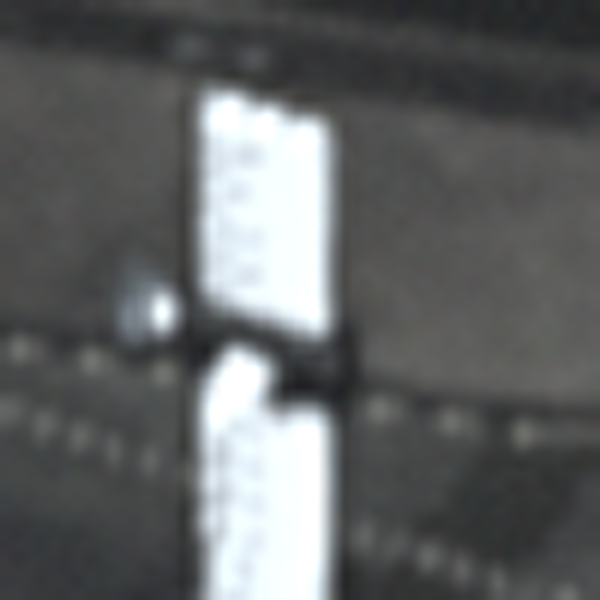

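View pics/pb.png

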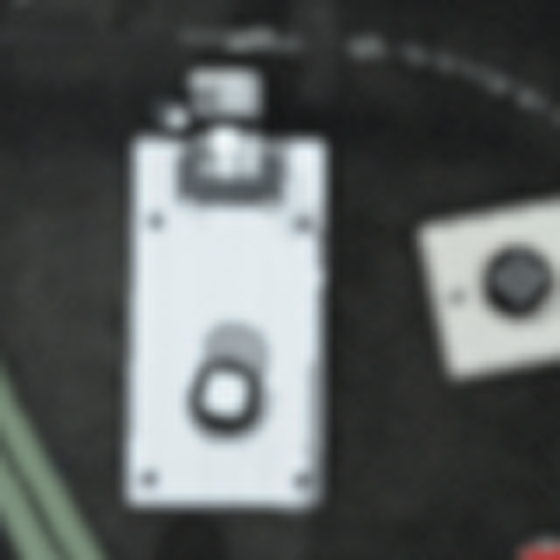

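```bash
python3 - <<'E'
from h import *
a=np.load("side_avg.npy");c=a[150:185,232:262]
c=np.clip((c-110)*255/140,0,255).astype(np.uint8)
cv2.imwrite("pics/pa2.png",cv2.resize(c,None,fx=16,fy=16,interpolation=cv2.INTER_CUBIC))
a=np.load("top_avg.npy");c=a[165:200,235:265]
c=np.clip((c-60)*255/190,0,255).astype(np.uint8)
cv2.imwrite("pics/pb2.png",cv2.resize(c,None,fx=16,fy=16,interpolation=cv2.INTER_CUBIC))
s=np.load('side.npz');t=np.load('top.npz')
r=np.radians(4.8);ex=np.array([np.cos(r),np.sin(r),0]);ey=np.array([-ex[1],ex[0],0]);seat=np.array([.504,.189,0])
P=[seat+ex*.095+s_*.012*ey+[0,0,.19] for s_ in(1,-1)]
print("ruletop side(pa)",(proj(s,P)+.5-[225,135])*12,"top(pb2)",(proj(t,P)+.5-[235,165])*16)
for h in(.12,.13,.135,.14):
    P=[seat+ex*.069+[0,0,h],seat+ex*.095+[0,0,h]]
    print(h,"pa2",((proj(s,P)+.5-[232,150])*16).round(),"pb2",((proj(t,P)+.5-[235,165])*16).round())
E
```

```text
ruletop side(pa) [[196.94779761 105.02224284]
 [325.89118443 145.24861212]] top(pb2) [[191.51507577  91.64169005]
 [336.26859338  91.92643073]]
0.12 pa2 [[158. 427.]
 [235. 295.]] pb2 [[269. 342.]
 [270. 198.]]
0.13 pa2 [[157. 377.]
 [235. 245.]] pb2 [[268. 329.]
 [269. 184.]]
0.135 pa2 [[157. 352.]
 [235. 219.]] pb2 [[268. 322.]
 [269. 176.]]
0.14 pa2 [[157. 327.]
 [235. 194.]] pb2 [[268. 315.]
 [268. 169.]]
```

View pics/pa2.png

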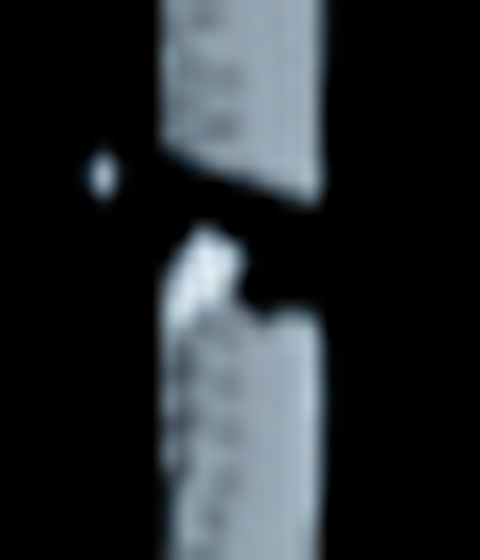

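View pics/pb2.png

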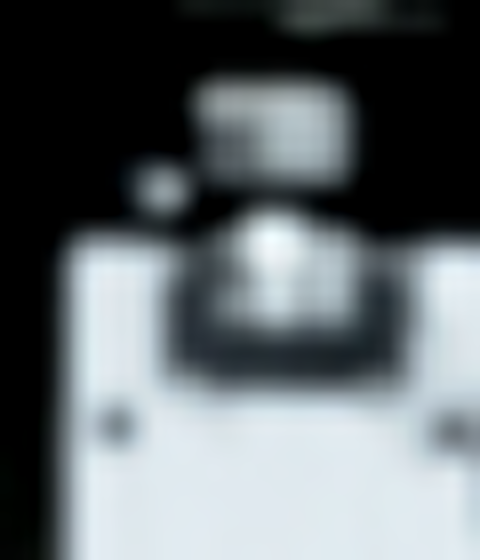

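```bash
python3 - <<'E'
from h import *
A=[]
a=np.load("side_avg.npy");c=a[155:180,237:257];print(c.max(),np.percentile(c,[50,90]))
A.append(cv2.resize(np.clip((c-130)*255/(c.max()-130),0,255).astype(np.uint8),None,fx=18,fy=22,interpolation=cv2.INTER_CUBIC))
a=np.load("top_avg.npy");c=a[168:193,242:262];print(c.max())
A.append(cv2.resize(np.clip((c-100)*255/(c.max()-100),0,255).astype(np.uint8),None,fx=18,fy=22,interpolation=cv2.INTER_CUBIC))
cv2.imwrite("pics/pc.png",np.hstack(A))
E
```

```text
238.08333333333334 [ 89.91666667 202.25833333]
243.41666666666666
```

View pics/pc.png

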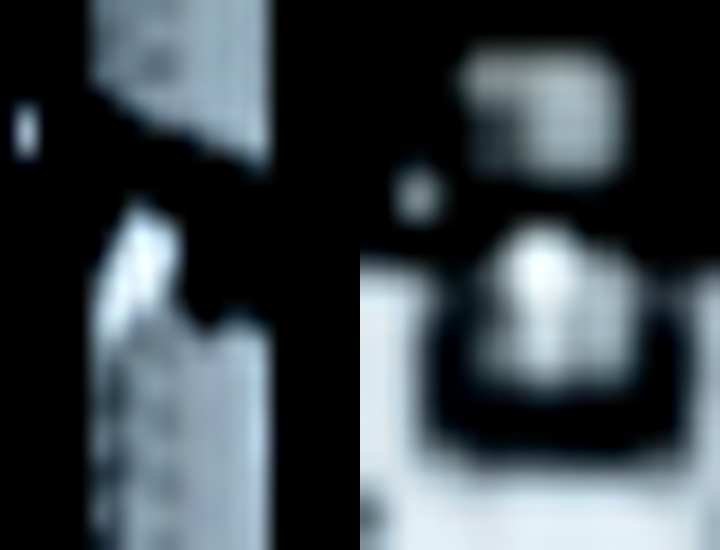

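```bash
python3 - <<'E'
from h import *
s=np.load('side.npz');t=np.load('top.npz')
L=lambda c,r:(c/8+150-.5,r/8+155-.5)
for n,p,z in[("lens",(335,161),.011),("rim",(334,160),.014),("end",(103,500),.010),("h1",(255,285),.014),("h2",(115,480),.014)]:
    print(n,atz(s,*L(*p),z).round(4))
a=cv2.imread("pics/top0.png")
cv2.imwrite("pics/lt.png",cv2.resize(a[165:235,180:230],None,fx=8,fy=8,interpolation=cv2.INTER_CUBIC))
a=np.load("side_avg.npy")
cv2.imwrite("pics/la.png",cv2.resize(a[155:230,150:215].astype(np.uint8),None,fx=8,fy=8,interpolation=cv2.INTER_CUBIC))
E
```

```text
lens [0.6022 0.3512 0.011 ]
rim [0.6003 0.3501 0.014 ]
end [0.4631 0.3404 0.01  ]
h1 [0.5474 0.344  0.014 ]
h2 [0.4684 0.3392 0.014 ]
```

View pics/lt.png

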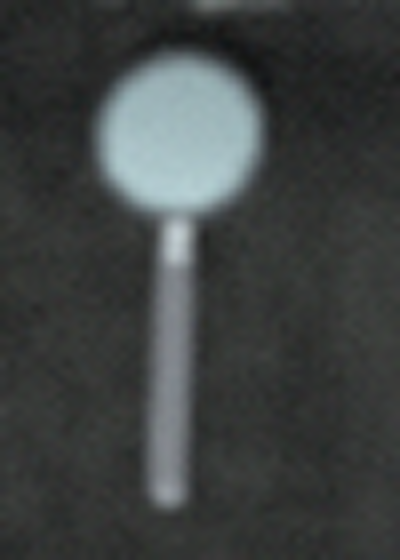

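View pics/la.png

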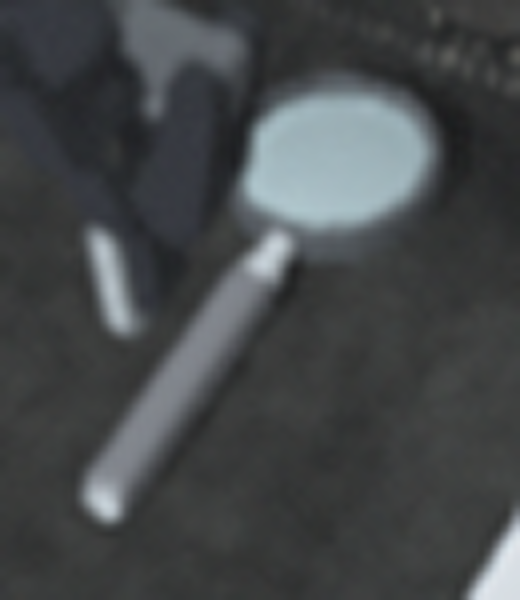

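```bash
python3 - <<'E'
from h import *
st();plan(.521,.3438,.08,94.4);plan(.521,.3438,.004,94.4)
E
```

```text
t 22.62 pos [0.4188 0.3    0.1788] jaw 94.8 toolz [-0.003  0.    -1.   ] F [ 0.5  0.3 -0.2] grip 0.596 j6 -1.06
plan rot [ 0.  -0.2  0.4] shift [-0.1058  0.0351  0.0984] rows 3.0
plan rot [ 0.  -0.2  0.4] shift [-0.106   0.035   0.1744] rows 4.0
```

Call:
{"api": "jog_arm", "payload": {
  "commands": [
    [0, -0.2, 0.4, -0.04, 0.013, 0.03, 0.2],
    [0, -0.2, 0.4, -0.08, 0.026, 0.06, 0.2],
    [0, -0.2, 0.4, -0.1058, 0.0351, 0.09, 0.2],
    [0, -0.2, 0.4, -0.1058, 0.0351, 0.12, 0.2],
    [0, -0.2, 0.4, -0.1058, 0.0351, 0.135, 0.2],
    [0, -0.2, 0.4, -0.1058, 0.0351, 0.135, 0.2]
  ]
}}

```text
clock: 23.38
eef_pos: [0.5202, 0.3434, 0.0426]
ee_rot: [-0.001, -0.038, 0.999, -0.0]
force: [0.2, 0.6, 0.9]
grip_width: 0.596
```

```bash
python3 - <<'E'
from h import *
st();plan(.521,.3438,.004,94.4)
d=cap("side","pics/s14.png");c=d["image"][150:235,145:235];cv2.imwrite("pics/s14c.png",cv2.resize(c,None,fx=7,fy=7,interpolation=cv2.INTER_CUBIC))
E
```

```text
t 23.38 pos [0.5202 0.3434 0.0426] jaw 94.4 toolz [-0.002 -0.001 -1.   ] F [0.2 0.6 0.9] grip 0.596 j6 -1.08
plan rot [-0.  -0.1 -0. ] shift [-0.0009  0.0003  0.0386] rows 1.0
```

View pics/s14c.png

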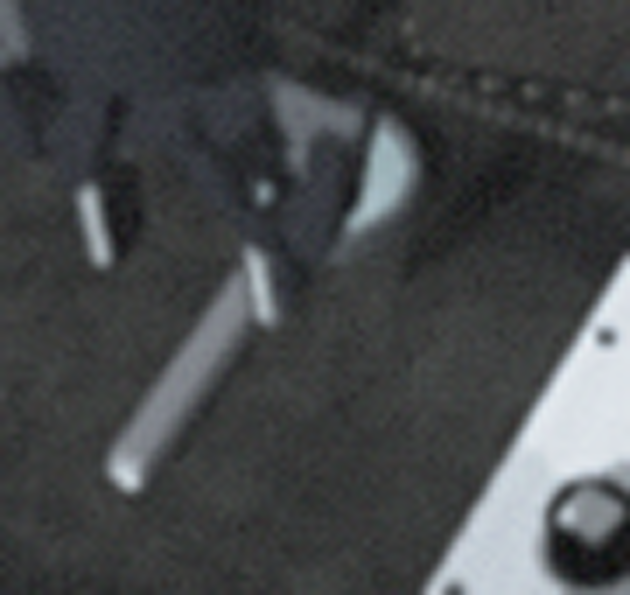

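Call:
{"api": "jog_arm", "payload": {
  "commands": [
    [0, -0.1, 0, -0.0009, 0.0003, 0.015, 0.2],
    [0, -0.1, 0, -0.0009, 0.0003, 0.028, 0.2],
    [0, -0.1, 0, -0.0009, 0.0003, 0.035, 0.2],
    [0, -0.1, 0, -0.0009, 0.0003, 0.038, 0.2],
    [0, -0.1, 0, -0.0009, 0.0003, 0.038, 0.2],
    [0, -0.1, 0, -0.0009, 0.0003, 0.038, -0.3]
  ]
}}

```text
clock: 24.18
eef_pos: [0.5221, 0.3445, 0.0062]
ee_rot: [0.002, -0.038, 0.999, 0.001]
force: [-0.5, 0.0, -0.6]
grip_width: 0.402
```

```bash
python3 - <<'E'
from h import *
st()
d=cap("side","pics/s15.png");c=d["image"][150:235,145:235];cv2.imwrite("pics/s15c.png",cv2.resize(c,None,fx=7,fy=7,interpolation=cv2.INTER_CUBIC))
E
```

```text
t 24.18 pos [0.5221 0.3445 0.0062] jaw 94.4 toolz [ 0.003  0.001 -1.   ] F [-0.5  0.  -0.6] grip 0.402 j6 -1.08
```

View pics/s15c.png

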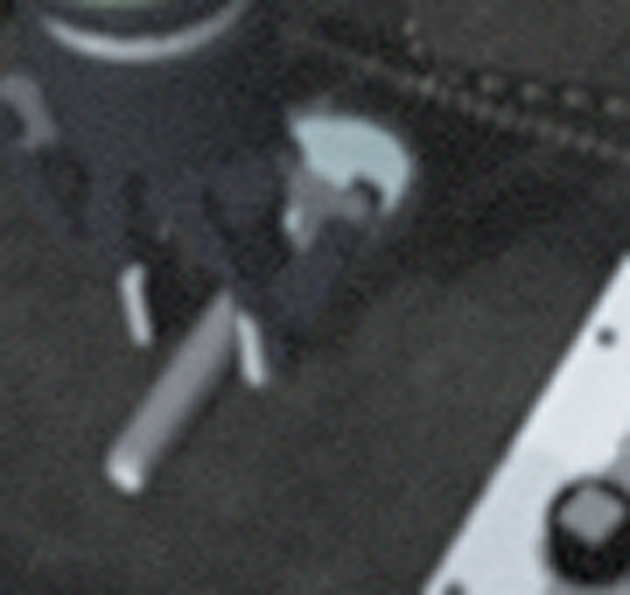

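Call:
{"api": "jog_arm", "payload": {
  "commands": [
    [0, 0.1, 0, 0, 0.0005, 0.002, -0.4],
    [0, 0.1, 0, 0, 0.0005, 0.002, -0.6],
    [0, 0.1, 0, 0, 0.0005, 0.002, -0.8],
    [0, 0.1, 0, 0, 0.0005, 0.002, -1],
    [0, 0.1, 0, 0, 0.0005, 0.002, -1],
    [0, 0.1, 0, 0, 0.0005, 0.002, -1],
    [0, 0.1, 0, 0, 0.0005, 0.002, -1]
  ]
}}

```text
clock: 25.1
eef_pos: [0.5221, 0.3451, 0.0045]
ee_rot: [0.001, -0.038, 0.999, 0.001]
force: [-0.1, 0.2, 4.1]
grip_width: 0.143
```

```bash
python3 - <<'E'
from h import *
st()
d=cap("side","pics/s16.png");c=d["image"][150:235,145:235];cv2.imwrite("pics/s16c.png",cv2.resize(c,None,fx=7,fy=7,interpolation=cv2.INTER_CUBIC))
E
```

```text
t 25.1 pos [0.5221 0.3451 0.0045] jaw 94.4 toolz [ 0.002  0.001 -1.   ] F [-0.1  0.2  4.1] grip 0.143 j6 -1.08
```

View pics/s16c.png

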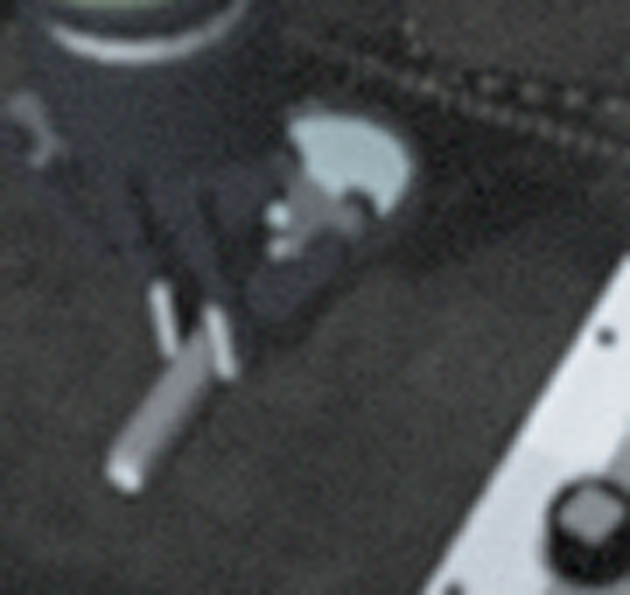

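Call:
{"api": "jog_arm", "payload": {
  "commands": [
    [0, 0, 0, 0, 0, -0.005, -1],
    [0, 0, 0, 0, 0, -0.015, -1],
    [0, 0, 0, 0, 0, -0.03, -1],
    [0, 0, 0, 0.01, 0, -0.055, -1],
    [0, 0, 0, 0.03, 0, -0.08, -1],
    [0, 0, 0, 0.05, 0, -0.105, -1],
    [0, 0, 0, 0.07, 0, -0.125, -1],
    [0, 0, 0, 0.085, 0, -0.133, -1],
    [0, 0, 0, 0.095, 0, -0.133, -1],
    [0, 0, 0, 0.095, 0, -0.133, -1]
  ]
}}

```text
clock: 26.4
eef_pos: [0.4264, 0.3373, 0.1367]
ee_rot: [0.0, -0.039, 0.999, 0.0]
force: [-0.3, -0.7, -2.3]
grip_width: 0.14
```

```bash
python3 - <<'E'
from h import *
st();plan(.425,.183,.135,94.4)
d=cap("side","pics/s17.png");c=d["image"][100:270,100:300];cv2.imwrite("pics/s17c.png",cv2.resize(c,None,fx=4,fy=3.5,interpolation=cv2.INTER_CUBIC))
E
```

```text
t 26.4 pos [0.4264 0.3373 0.1367] jaw 94.4 toolz [ 0.  0. -1.] F [-0.3 -0.7 -2.3] grip 0.14 j6 -1.0
plan rot [0. 0. 0.] shift [ 0.0133 -0.1537  0.0016] rows 3.0
```

View pics/s17c.png

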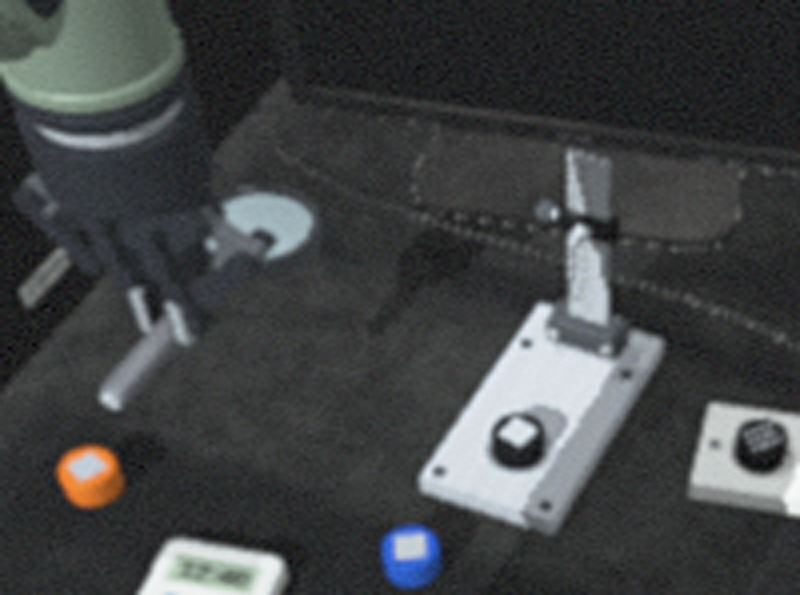

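Call:
{"api": "jog_arm", "payload": {
  "commands": [
    [0, 0, 0, 0.003, -0.01, -0.002, -1],
    [0, 0, 0, 0.007, -0.03, -0.002, -1],
    [0, 0, 0, 0.01, -0.055, -0.002, -1],
    [0, 0, 0, 0.0133, -0.08, -0.002, -1],
    [0, 0, 0, 0.0133, -0.105, 0, -1],
    [0, 0, 0, 0.0133, -0.125, 0.0016, -1],
    [0, 0, 0, 0.0133, -0.14, 0.0016, -1],
    [0, 0, 0, 0.0133, -0.15, 0.0016, -1],
    [0, 0, 0, 0.0133, -0.1537, 0.0016, -1],
    [0, 0, 0, 0.0133, -0.1537, 0.0016, -1],
    [0, 0, 0, 0.0133, -0.1537, 0.0016, -1]
  ]
}}

```text
clock: 27.82
eef_pos: [0.4256, 0.1836, 0.1349]
ee_rot: [0.0, -0.039, 0.999, 0.0]
force: [-0.3, -0.4, -1.5]
grip_width: 0.144
```

```bash
python3 - <<'E'
from h import *
st()
A=[]
for n in("side","top"):
    cap(n)
    acc=np.mean([env.capture(n)["image"].astype(float) for _ in range(8)],0);np.save(f"{n}_avg2.npy",acc)
    c=acc[140:240,180:280] if n=="side" else acc[150:240,205:295]
    cv2.imwrite(f"pics/f_{n}.png",cv2.resize(np.clip(c,0,255).astype(np.uint8),None,fx=6,fy=6,interpolation=cv2.INTER_CUBIC))
s=np.load('side.npz');t=np.load('top.npz')
p=env.get_state()["eef_pos"];r=np.radians(4.4)
C=p+[.0792*np.cos(r),.0792*np.sin(r),.0095]  # top face of rim
for nm,R in(("rim",.0335),):
  th=np.radians([0,90,180,270]);Q=np.array([C+[R*np.cos(a),R*np.sin(a),0] for a in th]+[C])
  print("side",((proj(s,Q)+.5-[180,140])*6).round(),"top",((proj(t,Q)+.5-[205,150])*6).round())
E
```

```text
t 27.82 pos [0.4256 0.1836 0.1349] jaw 94.4 toolz [ 0.001  0.001 -1.   ] F [-0.3 -0.4 -1.5] grip 0.144 j6 -1.27
side [[336. 246.]
 [201. 277.]
 [237. 383.]
 [376. 350.]
 [288. 313.]] top [[286. 281.]
 [205. 347.]
 [272. 427.]
 [353. 360.]
 [279. 353.]]
```

View pics/f_side.png

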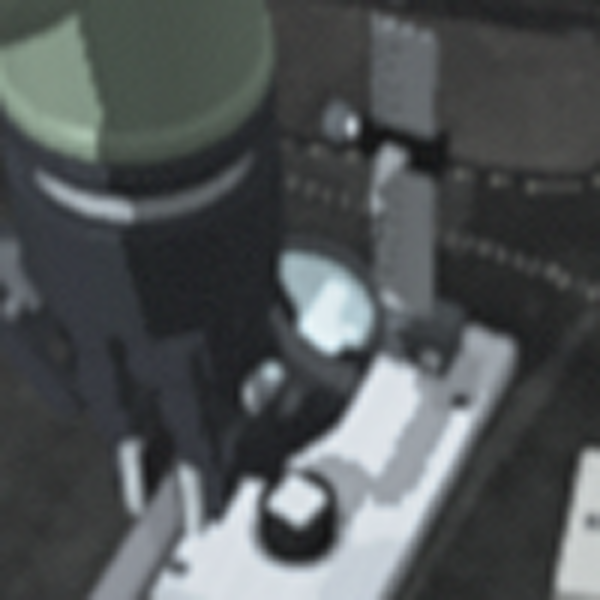

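View pics/f_top.png

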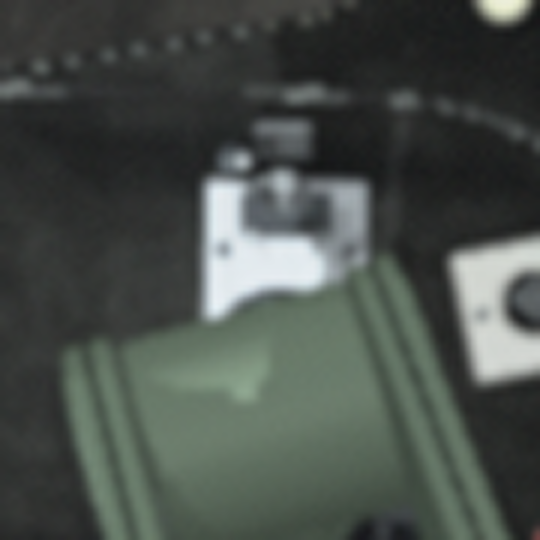

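```bash
python3 - <<'E'
from h import *
a=np.load("side_avg2.npy");c=a[155:205,220:260];print(c.max())
c=np.clip(c*1.3,0,255).astype(np.uint8)
A=cv2.resize(c,None,fx=10,fy=12,interpolation=cv2.INTER_CUBIC)
a=np.load("top_avg2.npy");c=np.clip(a[165:205,235:265]*1.2,0,255).astype(np.uint8)
B=cv2.resize(c,None,fx=13,fy=15,interpolation=cv2.INTER_CUBIC)
cv2.imwrite("pics/z.png",np.hstack([A,B]))
s=np.load('side.npz');t=np.load('top.npz')
r=np.radians(4.8);ex=np.array([np.cos(r),np.sin(r),0]);seat=np.array([.504,.189,0])
for h in(.115,.12,.125,.13):
    P=[seat+ex*.069+[0,0,h],seat+ex*.09+[0,0,h]]
    print(h,"A",((proj(s,P)+.5-[220,155])*[10,12]).round(),"B",((proj(t,P)+.5-[235,165])*[13,15]).round()+[400,0])
E
```

```text
245.5
0.115 A [[219. 279.]
 [258. 198.]] B [[619. 327.]
 [620. 218.]]
0.12 A [[219. 260.]
 [258. 180.]] B [[619. 321.]
 [619. 212.]]
0.125 A [[218. 242.]
 [258. 161.]] B [[618. 315.]
 [619. 205.]]
0.13 A [[218. 223.]
 [258. 142.]] B [[618. 308.]
 [619. 198.]]
```

View pics/z.png

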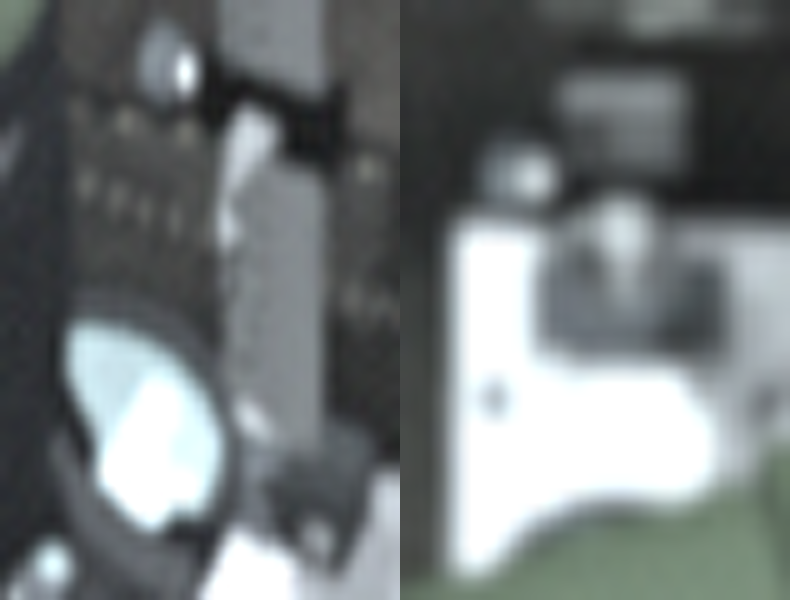

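```bash
cat > ov.py <<'E'
from h import *
import sys
def overlay(n,avg,x0,y0,x1,y1,f,fn,hp,yaw=4.8,seat=(.504,.189),lens=None,g=1.3):
    d=np.load(n+'.npz');a=np.load(avg);c=np.clip(a[y0:y1,x0:x1]*g,0,255).astype(np.uint8)
    im=cv2.resize(c,None,fx=f,fy=f,interpolation=cv2.INTER_CUBIC)
    r=np.radians(yaw);ex=np.array([np.cos(r),np.sin(r),0]);ey=np.array([-ex[1],ex[0],0]);o=np.array([*seat,0])
    W=lambda x,y,z:o+ex*x+ey*y+[0,0,z]
    def pl(P,col,closed=True):
        q=((proj(d,P)+.5-[x0,y0])*f).round().astype(np.int32);cv2.polylines(im,[q],closed,col,1,cv2.LINE_AA)
    pl([W(-.042,-.04,.016),W(.114,-.04,.016),W(.114,.04,.016),W(-.042,.04,.016)],(0,255,0))
    pl([W(.095,-.012,.04),W(.095,.012,.04),W(.095,.012,.19),W(.095,-.012,.19)],(0,255,255))
    pl([W(.069,0,hp),W(.095,0,hp)],(0,0,255),False)
    th=np.linspace(0,2*np.pi,60)
    pl([W(.015*np.cos(a),.015*np.sin(a),.033) for a in th],(255,0,255))
    if lens is not None:
        for z in(-.007,.007): pl([np.array(lens)+[.0335*np.cos(a),.0335*np.sin(a),z] for a in th],(0,128,255))
    cv2.imwrite(fn,im)
E
python3 - <<'E'
from ov import *
p=env.get_state()["eef_pos"];r=np.radians(4.4);L=p+[.0792*np.cos(r),.0792*np.sin(r),.0025]
overlay("side","side_avg2.npy",195,135,275,225,8,"pics/o1.png",.132,lens=L)
overlay("side","side_avg.npy",200,135,290,245,7,"pics/o2.png",.132,g=1)
overlay("top","top_avg.npy",225,165,275,240,9,"pics/o3.png",.132,g=1)
E
```

```text
(no output)
```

View pics/o1.png

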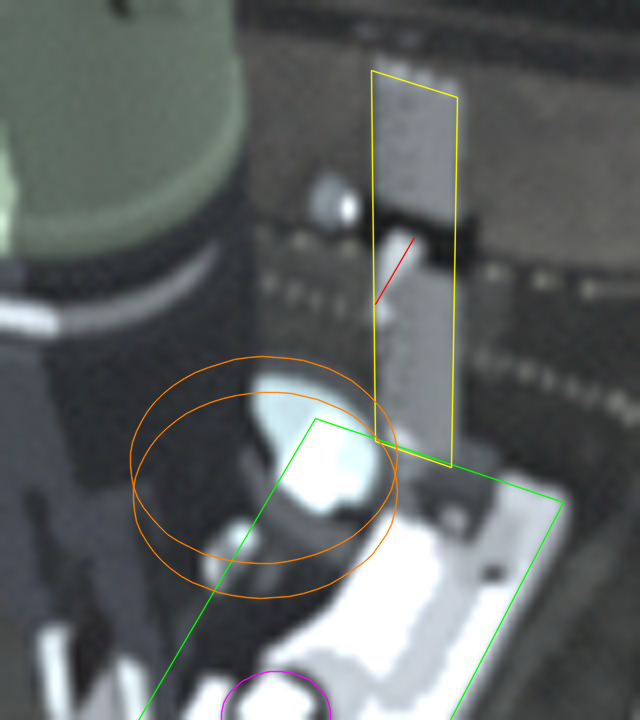

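View pics/o2.png

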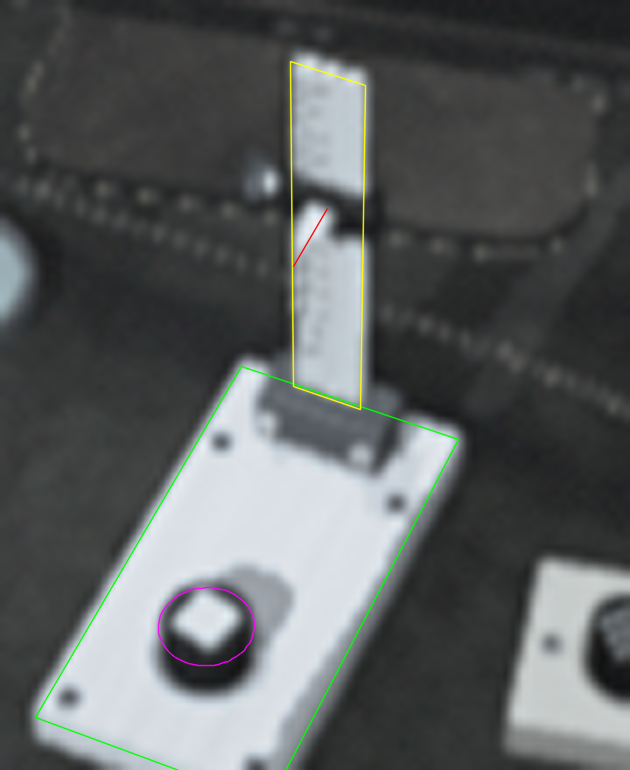

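View pics/o3.png

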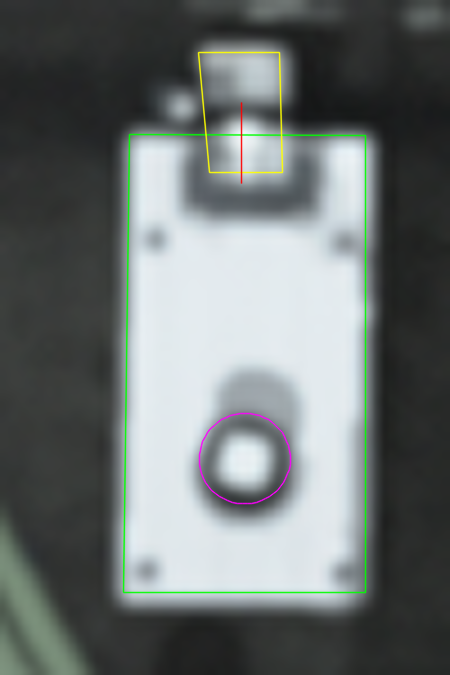

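```bash
python3 - <<'E'
from h import *
p=env.get_state()["eef_pos"];r=np.radians(4.4);ex=np.array([np.cos(r),np.sin(r),0]);ey=np.array([-ex[1],ex[0],0])
L=p+ex*.0792+[0,0,.0025]
d=np.load('side.npz');x0,y0,x1,y1,f=180,165,260,255,8
a=np.load('side_avg2.npy')[y0:y1,x0:x1]
im=cv2.resize(np.clip(255*(a/255)**.5,0,255).astype(np.uint8),None,fx=f,fy=f,interpolation=cv2.INTER_CUBIC)
raw=im.copy()
def pl(P,col,closed=True):
    q=((proj(d,P)+.5-[x0,y0])*f).round().astype(np.int32);cv2.polylines(im,[q],closed,col,1,cv2.LINE_AA)
th=np.linspace(0,2*np.pi,80)
for R,z,c in((.0335,.007,(0,128,255)),(.0335,-.007,(0,80,160)),(.0313,.004,(255,0,0))):
    pl([L+R*np.cos(t)*ex+R*np.sin(t)*ey+[0,0,z] for t in th],c)
for sg in(-1,1): pl([L-ex*.05+sg*.007*ey+[0,0,.007],L-ex*.138+sg*.007*ey+[0,0,.007]],(0,255,0),False)
cv2.imwrite("pics/o4.png",im)
# bench check of same model
L2=np.array([.5221,.3451,.0045])+ex*.0792+[0,0,.0025]
x0,y0=150,155
b=cv2.imread("pics/side0.png")[155:230,150:215]
im=cv2.resize(np.clip(255*(b/255.)**.5,0,255).astype(np.uint8),None,fx=f,fy=f,interpolation=cv2.INTER_CUBIC)
for R,z,c in((.0335,.007,(0,128,255)),(.0335,-.007,(0,80,160)),(.0313,.004,(255,0,0))):
    pl([L2+R*np.cos(t)*ex+R*np.sin(t)*ey+[0,0,z] for t in th],c)
for sg in(-1,1): pl([L2-ex*.05+sg*.007*ey+[0,0,.007],L2-ex*.138+sg*.007*ey+[0,0,.007]],(0,255,0),False)
cv2.imwrite("pics/o5.png",im)
E
```

```text
(no output)
```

View pics/o4.png

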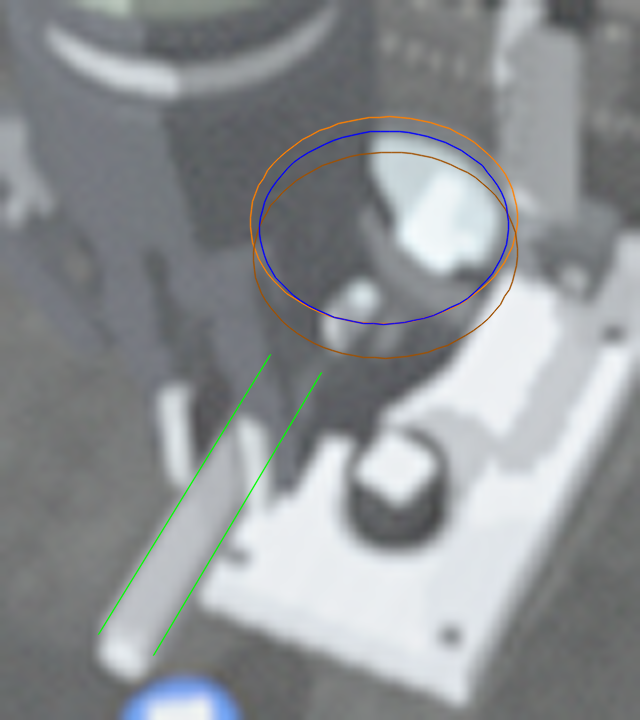

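View pics/o5.png

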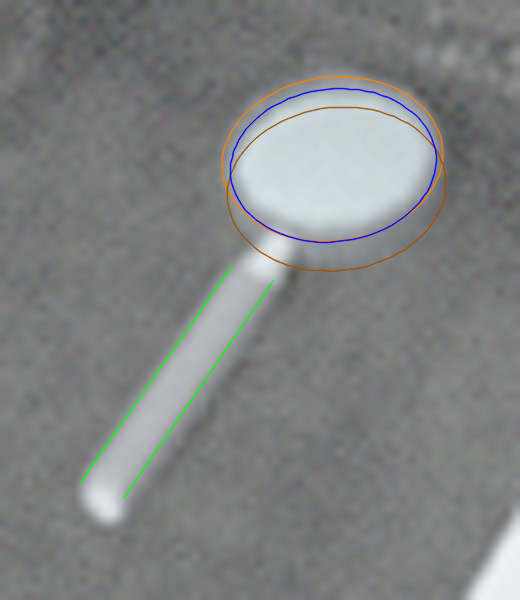

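```bash
python3 - <<'E'
from h import *
out=[]
for avg in("side_avg2.npy","side_avg.npy"):
    c=np.load(avg)[158:184,235:257]
    lo,hi=np.percentile(c,5),c.max()
    out.append(cv2.resize(np.clip((c-lo)/(hi-lo)*255,0,255).astype(np.uint8),None,fx=17,fy=22,interpolation=cv2.INTER_LANCZOS4))
cv2.imwrite("pics/z2.png",np.hstack(out))
c=np.load("side_avg2.npy")[:,:,1]
print(c[162:182,239:256].round().astype(int))
d=np.load('side.npz')
r=np.radians(4.8);ex=np.array([np.cos(r),np.sin(r),0]);seat=np.array([.5043,.189,0])
for h in(.128,.132,.136,.14):print(h,proj(d,[seat+ex*.069+[0,0,h],seat+ex*.09+[0,0,h]]).round(1))
E
```

```text
[[ 87  32  22  23  22  23  29  37  40  54  69  78  82  63  39  41  61]
 [ 46  27  27  24  31  55  50  34  30  28  38  43  49  39  31  39  63]
 [ 44  24  25  28  74 115 107  78  54  30  24  26  26  25  24  40  65]
 [ 66  40  31  55 112 155 151 129  92  44  25  29  27  28  27  40  62]
 [ 74  56  52  88 140 166 165 151 104  51  24  26  25  29  25  34  48]
 [ 68  61  66 102 150 165 156 135  87  46  24  24  23  24  29  37  45]
 [ 64  64  69 109 150 155 135 113  87  66  53  43  38  30  33  47  62]
 [ 61  62  73 116 149 136 114 105 102  94  86  81  67  46  42  57  68]
 [ 64  63  77 118 132 113 101  99 105 106 107 105  94  66  53  57  63]
 [ 63  62  82 121 109  99  99  99 102 106 108 109 102  78  60  58  61]
 [ 61  64  93 136 110  97 101 102 104 105 107 108 104  81  60  54  61]
 [ 62  70  98 151 131 104  99  99 105 105 107 107 103  78  59  57  57]
 [ 64  73  95 147 134 109 100  98 102 106 108 105 100  80  58  56  56]
 [ 60  65  79 118 104  98 104 102 105 108 107 107 100  78  63  56  58]
 [ 55  51  62  87  84  94  99  98 104 105 107 107  99  78  60  55  57]
 [ 53  50  60  84  90 102  99  99 102 106 108 106 100  79  62  57  59]
 [ 53  51  62  88  88 104 107 102 105 106 108 108 100  83  64  61  66]
 [ 49  53  58  77  87 103 102 100 103 105 108 108 102  79  61  68  75]
 [ 49  48  52  73  97 103 100  98 105 106 107 108 102  72  55  66  72]
 [ 48  45  51  78 101 103  99 104 105 106 108 107 102  65  46  50  59]]
0.128 [[241.4 173.6]
 [245.3 166.9]]
0.132 [[241.4 172.4]
 [245.3 165.6]]
0.136 [[241.4 171.1]
 [245.3 164.4]]
0.14 [[241.4 169.8]
 [245.3 163.1]]
```

View pics/z2.png

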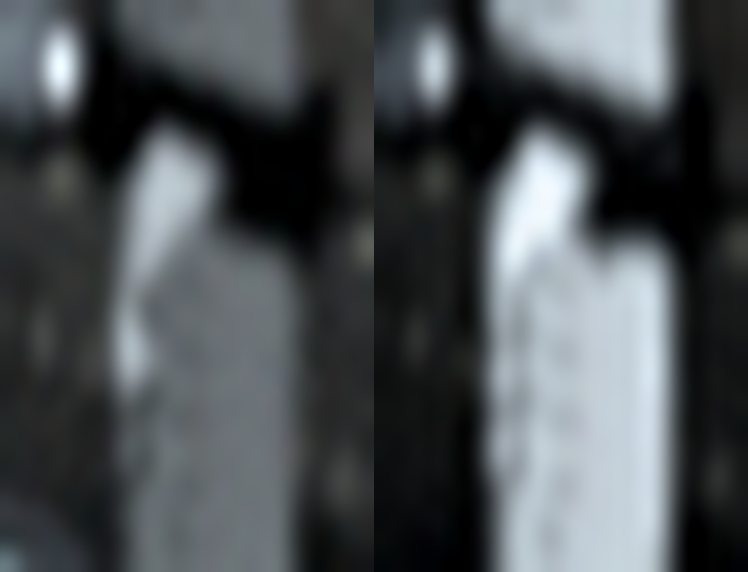

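```bash
python3 - <<'E'
from h import *
t=np.load('top.npz');s=np.load('side.npz')
def tri(a,b):
    c1,r1=ray(t,*a);c2,r2=ray(s,*b)
    k=np.linalg.lstsq(np.c_[r1,-r2],c2-c1,rcond=None)[0]
    p=c1+k[0]*r1;q=c2+k[1]*r2;return ((p+q)/2).round(4),np.linalg.norm(p-q).round(4)
print("knob",tri((243.7,176.0),(236.5,159.5)),tri((244.0,176.2),(236.8,159.3)))
print("ruletop",tri((251.4,169.5),(246.6,143.25)))
print("mount sq",tri((244/9+225-.5,460/9+165-.5),(208.5/7+200-.5,622/7+135-.5)))
r=np.radians(4.8);ex=np.array([np.cos(r),np.sin(r),0]);ey=np.array([-ex[1],ex[0],0]);seat=np.array([.5043,.189,0])
for h in(.128,.132,.136):
  for y in(.022,.026):print(h,y,proj(s,seat+ex*.095+ey*y+[0,0,h]).round(1),proj(t,seat+ex*.095+ey*y+[0,0,h]).round(1))
st()
E
```

```text
knob (array([0.5939, 0.2177, 0.1406]), np.float64(0.0005)) (array([0.593 , 0.2166, 0.1426]), np.float64(0.0002))
ruletop (array([0.5993, 0.1961, 0.1947]), np.float64(0.0007))
mount sq (array([0.5033, 0.1884, 0.0362]), np.float64(0.0014))
0.128 0.022 [[237.  162.3]] [[243.5 176. ]]
0.128 0.026 [[235.3 161.8]] [[242. 176.]]
0.132 0.022 [[236.9 161.1]] [[243.4 175.7]]
0.132 0.026 [[235.2 160.5]] [[242.  175.7]]
0.136 0.022 [[236.9 159.8]] [[243.4 175.3]]
0.136 0.026 [[235.2 159.2]] [[241.9 175.3]]
t 28.73 pos [0.4255 0.1831 0.1349] jaw 94.4 toolz [ 0.001  0.001 -1.   ] F [ 0.1  0.3 -1.7] grip 0.139 j6 -1.27
```

Call:
{"api": "jog_arm", "payload": {
  "commands": [
    [0, 0, 0, 0, 0, 0.0015, -1],
    [0, 0, 0, 0, 0, 0.003, -1],
    [0, 0, 0, 0, 0, 0.003, -1],
    [0, 0, 0, 0, 0, 0.003, -1],
    [0, 0, 0, 0, 0, 0.003, -1],
    [0, 0, 0, 0, 0, 0.003, -1]
  ]
}}

```text
clock: 29.48
eef_pos: [0.4256, 0.1831, 0.132]
ee_rot: [0.0, -0.038, 0.999, 0.0]
force: [-0.3, 0.1, -1.5]
grip_width: 0.138
```

```bash
python3 - <<'E'
from h import *
st()
acc=np.mean([env.capture("side")["image"].astype(float) for _ in range(12)],0);np.save("side_avg3.npy",acc)
cv2.imwrite("pics/fin.png",cv2.resize(np.clip(acc[130:280,140:350]*1.2,0,255).astype(np.uint8),None,fx=3.8,fy=3.8,interpolation=cv2.INTER_CUBIC))
st()
E
```

```text
t 29.48 pos [0.4256 0.1831 0.132 ] jaw 94.4 toolz [ 0.001  0.001 -1.   ] F [-0.3  0.1 -1.5] grip 0.138 j6 -1.27
t 30.07 pos [0.4255 0.1831 0.1319] jaw 94.4 toolz [ 0.001  0.001 -1.   ] F [-0.  -0.4 -1.2] grip 0.14 j6 -1.27
```

View pics/fin.png

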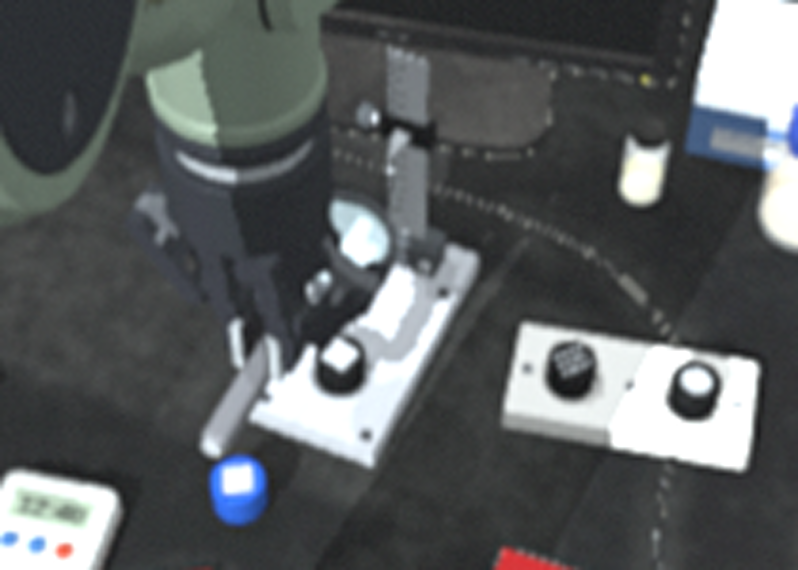

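The final view shows the square mount seated in the stage (about 340,362), the round mount in the right rack seat (693,385), the strips mount where it was, and the loupe steady over the stage. Handing in.

```bash
python3 -c "
from h import *
print(env.finish_job());st()"
```

```text
the job is handed in; nothing more can be done
None
the job is handed in; nothing more can be done
```

The mounts are swapped, and the job was handed in at about 30 s with the loupe held steady over the square section. The one figure I am less sure of is the lens height.

- **Swap:** I set the round mount down on the bare bench and lowered the square mount into the stage seat. The round mount then went into the freed right-hand rack seat. Both touched the seat floor at the expected tool height of about 25 mm with light force. In the last picture both sit upright in their seats, and the strips mount looks unmoved.
- **Loupe:** It is gripped about 79 mm behind the lens centre, with the lens at about (0.5045, 0.189) m. That is within about 1 mm of where the square mount was released. Drawing the expected outline of the loupe over the picture showed no visible droop, and the tool pose stayed steady to about 0.1 mm.
- **Lens height (less certain):** I set the lens 134.5 mm above the bench.
  - My readings of the pointer tip did not agree fully. The pointer's root and tip gave about 132–135 mm.
  - The pointer's knob gave about 137 mm from the side camera. Both cameras together gave 141 mm, but that method also read the top of the rule nearly 5 mm too high.
  - I expect the height to be right to within 2 to 3 mm.
- **Not checked:** The arm hid the lens from the top camera at the final pose, so its centring rests on the arm's own position reading and the side view.

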